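# Load the tube turner, tension its drive and put it in gear

### The job

Get the tube turner ready for its run: first pull the cradle fully out from under the rollers and lay every short glass tube with grey end boots flat in a bay of its own in the cradle, then slide the loaded cradle fully home under the rollers. Next tension the drive: stand the locking pin in the fork of the sprung wheel, use it to bring the fork round over the lock hole in the plate, and drop the pin fully home there so that it holds the wheel; only then lift the selector lever out of its notch, take it past the middle notch and let it down into the last one at the other end of the gate. Leave the jar, the mug and the brush where they stand.

Things in the scene. Friction and masses are not known exactly. Their poses are not given: they have to be found in the camera images.
- tube0_mid (a point): middle of a white glass tube: 16 mm in diameter, 130 mm long along its x, about 90 g, with a grey boot (26 mm long, 42 mm wide, 30 mm high) on each end, so it lies flat and does not roll; the bare part between, 78 mm long, is where to grip across. The point is 15 mm above what the tube lies on. Two to four tubes are present; an absent one has no pose
- tube1_mid (a point): middle of a white glass tube: 16 mm in diameter, 130 mm long along its x, about 90 g, with a grey boot (26 mm long, 42 mm wide, 30 mm high) on each end, so it lies flat and does not roll; the bare part between, 78 mm long, is where to grip across. The point is 15 mm above what the tube lies on. Two to four tubes are present; an absent one has no pose
- tube2_mid (a point): middle of a white glass tube: 16 mm in diameter, 130 mm long along its x, about 90 g, with a grey boot (26 mm long, 42 mm wide, 30 mm high) on each end, so it lies flat and does not roll; the bare part between, 78 mm long, is where to grip across. The point is 15 mm above what the tube lies on. Two to four tubes are present; an absent one has no pose
- tube3_mid (a point): middle of a white glass tube: 16 mm in diameter, 130 mm long along its x, about 90 g, with a grey boot (26 mm long, 42 mm wide, 30 mm high) on each end, so it lies flat and does not roll; the bare part between, 78 mm long, is where to grip across. The point is 15 mm above what the tube lies on. Two to four tubes are present; an absent one has no pose
- bay0 (a point): middle of the floor of bay 0 of the sliding cradle, 24 mm above the bench; four bays lie side by side 60 mm apart along y, bay 0 lowest. x is the length of the bay and the cradle's sliding direction towards the rollers; z up. A tube placed right lies along x, its middle 15 mm above this point (within 10 mm along x)
- bay1 (a point): middle of the floor of bay 1 of the sliding cradle, 24 mm above the bench; four bays lie side by side 60 mm apart along y, bay 0 lowest. x is the length of the bay and the cradle's sliding direction towards the rollers; z up. A tube placed right lies along x, its middle 15 mm above this point (within 10 mm along x)
- bay2 (a point): middle of the floor of bay 2 of the sliding cradle, 24 mm above the bench; four bays lie side by side 60 mm apart along y, bay 0 lowest. x is the length of the bay and the cradle's sliding direction towards the rollers; z up. A tube placed right lies along x, its middle 15 mm above this point (within 10 mm along x)
- bay3 (a point): middle of the floor of bay 3 of the sliding cradle, 24 mm above the bench; four bays lie side by side 60 mm apart along y, bay 0 lowest. x is the length of the bay and the cradle's sliding direction towards the rollers; z up. A tube placed right lies along x, its middle 15 mm above this point (within 10 mm along x)
- bed: green bed of the tube turner on which the cradle slides; origin on the bench below the middle of the fully pulled-out cradle, x the sliding direction; its dark base, 16 mm high, reaches 141 mm either side. The bays' end walls are 150 mm apart; wooden ribs 16 mm high part the bays (50 mm left for a 42 mm boot) but only from 32 to 72 mm either side of the middle: the middle is open across
- cradle (a joint): travel of the cradle, m: 0 pulled fully out for loading, 0.13 fully home; it starts part of the way in. About 2 N of friction; stays where left. Two rollers 20 mm thick lie across it at home, 38 mm before and 42 mm beyond its middle, undersides 40 mm above its floor (10 mm above tubes that lie right), tops 84 mm above the bench
- cradle_grip (a point): the cradle's black upright grip plate at its near end, 14 mm thick along x, 70 mm wide along y, 42 mm high; the point is 48 mm above the bench, 18 mm below the plate's top; axes as the bays
- wheel (a joint): angle of the sprung tension wheel, rad: 0 at rest on its stop, growing anticlockwise seen from above, at most 1.25; at 0.90 its fork stands over the lock hole. A spring turns it back to 0: 0.2 N m at rest, 0.43 N m at 0.9 (about 7 N at the fork)
- fork (a point): middle of the slot between the two prongs that stick out from the wheel's rim, 62 mm from the wheel's axis; x points to the axis, z up. Slot 16 mm wide, open above, below and outwards, 45 to 78 mm from the axis. Prongs 11 mm wide, 14 mm thick, 7 mm above and below this point, underside 4 mm above the plate. The wheel's disc is as high as the prongs, its hub (radius 14 mm) 12 mm higher
- lock_hole (a point): middle of the mouth of the 14.5 mm round lock hole in the tensioner's plate (170 mm square, top 30 mm above the bench, hole right through), 62 mm from the wheel's axis; x points to the axis, z up. At rest the fork stands 0.9 rad clockwise of it seen from above. The pin's shank in the slot, its tip just above the plate, carries the fork round
- pin_head (a point): middle of the steel pin's round head (28 mm in diameter, 42 mm high), 63 mm above its tip; below it a shank 12 mm in diameter, 42 mm long, rounded tip; 140 g; z along the pin, up. It starts upright in a wooden block 70 mm square, 48 mm high, shoulder on the block
- pin_tip (a point): the tip of the pin's shank, 63 mm below the middle of the head. Fully home in the lock hole the head's shoulder rests on the fork's prongs, 48 mm above the bench, and the tip is 24 mm below the plate's top; the spring then makes the pin lean slightly (under 0.1 rad) and holds it
- selector (a joint): swing of the selector lever about its upright pivot, rad, growing anticlockwise seen from above: 0 in the first notch (start), 0.35 in the middle one, 0.70 in the last; stops at -0.06 and 0.76. It turns easily
- lift (a joint): how far the lever is lifted about its pivot, rad: 0 down in a notch, at most 0.40. Over 0.18 clears the teeth (at 0.24 the ball is 39 mm higher and 13 mm nearer the pivot). Its weight and a weak spring push it down (3 N at the ball): let go over a notch, it drops in
- knob (a point): middle of the black ball (34 mm in diameter) that stands on a stem at the end of the selector lever, 170 mm horizontally from the pivot; 89 mm above the bench with the lever down. x points along the lever to the pivot. The teeth stand 64 mm above the bench, 120 mm from the pivot
- jar: bystander: a jar, 64 mm in diameter, 100 mm high; origin under its middle
- mug: bystander: a blue mug, 80 mm in diameter, 95 mm high; origin under its middle
- brush: bystander: a brush lying on the bench; origin under its middle
There are look-alikes about, which are no part of the job. What is shaped like the part that bears wheel but brown is not meant.

How it is judged:
By the outcome, as a careful person would: the job done as asked, in the order asked, and still so for the second after the job is handed in, with the robot touching nothing.
Of tube0, tube1, tube2, tube3 only 2 to 4 are there at a start; the rules pass over those that are not, and their reading is None.
At some moment in a run one of tube0, tube1, tube2, tube3 may be knocked a few centimetres aside while the robot is not near it.
It also fails if it takes over 208 s, if anything falls off the work surface, if the arm or the gripper's body presses on something with over 40 N, if the wrist force passes 120 N, or if a joint passes its speed limit or range.

### The arm

A 7-joint arm with a two-finger parallel gripper is mounted at the origin on the work surface. World frame = base frame: x ahead of the robot, y to its left, z up, the work surface at z = 0. Lengths are in mm, angles in rad, forces in N, time in s.
With the tool pointing down it reaches from about 400 to 875 mm from the base axis. Payload 19.3 kg.
Tool frame: the origin (TCP) lies on the centre line of the jaws, within the pads' length; the fingertips stand 22 mm ahead of it and the grasp point (between the pads) lies 3 mm ahead of it (r.tcp_to_tips is the distance from the TCP to the fingertips, in mm); z points along the fingers, y is the line along which they close (so a half turn about z gives the same grasp; the last joint's range is limited). The gripper opens to 85 mm and grips with 20 to 120 N. Pads are 22 mm wide; open, the fingers measure 114 mm over their backs; the gripper's body (76 mm by 85 mm) begins 54 mm behind the grasp point. The pads swing forward as they close: fully open they stand 13 mm farther back than shut.
Start: joints at [-1.201, 0.521, -0.036, 1.599, 0.021, 1.021, -0.113], TCP at [266.116, 565.507, 253.291] pointing down, gripper open.
Joint ranges: [-2.91, 2.91], [-0.3, 2.13], [-1.5, 1.42], [0.17, 2.43], [-1.26, 4.41], [0.16, 1.93], [-2.52, 2.52]. Speed limits (rad/s): [1.89, 1.89, 2.39, 2.39, 3.01, 3.01, 3.01].

### API

Orientations are given as a unit quaternion [w, x, y, z].
In Python, from workcell import r, capture gives the robot as it stands.
- The arm moves only by the tool play_rows, never from a script. Its arguments are lists of equal length, an entry for each row: "grip": the finger opening in mm, from 0 to 85.4; "xyz": the shift along the tool's x, y, z in units of 30 mm (1.0 is 30 mm), a list of three; "roll": the turn about the tool's z in rad. In form: {"grip": [grip, ...], "xyz": [[x, y, z], ...], "roll": [roll, ...]}. A call has exactly 10 rows; each row shifts and turns the commanded pose from where the row before left it, along the tool's axes as they then stand; what a row does not reach is not made up. A row lasts 1/10 s, in which the tool goes at most 50 mm and 8.59 degrees, less where a joint would pass 70% of its speed; a pose out of reach is approached as far as the arm can. A call is refused whole if a number of a shift passes 1 or a number of a turn 0.15, either way. A call with a gripper value outside its range is refused whole. The fingers move at their own pace and stop on an object; the grip force is fixed at half the most. Time passes only in rows, so rows that do not move let the fingers close, or fill a call up. It gives the time, the measured TCP pose, the force, the opening and the grip force at its end, in the units of the state.
- r.observe(): the state, without advancing time (a new reading comes with each control period).
- capture(name): name is "scene" or "top"; returns a dict with "image" (420x560x3 uint8, red, green, blue), "range_z" (420x560 float32, mm along the optical axis (not along the pixel's ray), 0 where there is no reading), "mtx" (3x3 intrinsics, pixels), "position" and "rotation" of the camera in the world. Camera axes: x right, y down, z forward; pixel columns grow to the right and rows downward; lengths in mm; the calibration is good to about 2 mm. A picture is of the moment at which its call begins.
- r.finish_job(): hands the job in; it is judged then, once.
The state is a dict: "t": time; "joints": joint angles; "dq": joint speeds; "tau": joint torques, N m; "eef_pos": TCP position; "eef_rot": TCP orientation; "contact_force": force on the tool from outside, world axes, zero at the start; "moment": the same for the moment, N m; "opening": finger opening in mm; "gripper_force": force on a finger pad.
Only numpy, scipy, OpenCV 4.12 (cv2) and the standard library are available. Lean on these libraries where they do the work, as an engineer would, in place of code of your own. Each camera call takes 0.05 s, during which the arm holds its last target. There are 200 camera calls.

## Working session

There is one attempt and no reset: what is moved stays moved. The work goes in short steps, Python scripts to look and compute and a tool call to move; the robot and the scene stay as the last step left them, time stands still between calls to the robot, and variables do not carry over. Pictures are saved under pics/ and viewed, at most 14 in all, crops included, and the job is handed in when it is done.

Besides the shell and the picture viewer there is one more tool, called after "Request:" by a JSON object that holds its "method" and its "body", one argument or row to a line. play_rows: Moves the arm, as the interface text tells. Its arguments: {"type":"object","properties":{"grip":{"type":"array"},"xyz":{"type":"array"},"roll":{"type":"array"}},"required":["grip","xyz","roll"]}

```bash
ls; mkdir -p pics
cat > h.py <<'E'
import numpy as np,cv2
from workcell import r,capture
def world(c,z=None):
    # point cloud HxWx3 in world
    K=c["mtx"];R=np.array(c["rotation"]);p=np.array(c["position"])
    if R.size==4:
        from scipy.spatial.transform import Rotation as Ro
        R=Ro.from_quat(np.roll(R,-1)).as_matrix()
    h,w=c["image"].shape[:2];u,v=np.meshgrid(np.arange(w),np.arange(h))
    d=np.stack([(u-K[0][2])/K[0][0],(v-K[1][2])/K[1][1],np.ones((h,w))],-1)@R.T
    if z is None: return p+d*c["range_z"][...,None]
    return p+d*((z-p[2])/d[...,2])[...,None]
def save(c,n,box=None,s=1):
    im=c["image"][...,::-1]
    if box: im=im[box[1]:box[3],box[0]:box[2]]
    cv2.imwrite(f"pics/{n}.png",cv2.resize(im,None,fx=s,fy=s,interpolation=cv2.INTER_CUBIC))
E
python3 - <<'E'
from h import *
for n in("scene","top"):
    c=capture(n);save(c,n+"0",s=1.42);print(n,c["position"],c["rotation"],c["mtx"]);np.savez(n+"0.npz",**{k:np.array(v) for k,v in c.items()})
print(r.observe())
E
```

```text
pics
scene [1402.93934879  315.20622421  787.02907634] [-0.25268654  0.50166998  0.74527308 -0.35922803] [[404.99009737   0.         279.17529216]
 [  0.         404.99009737 211.87512211]
 [  0.           0.           1.        ]]
top [ 448.4663094   19.4780875 1328.8578114] [ 0.03728632 -0.70501448  0.70719561 -0.0379299 ] [[480.80902284   0.         293.89525695]
 [  0.         480.80902284 211.20240526]
 [  0.           0.           1.        ]]
{'t': 0.1, 'joints': array([-1.20119586,  0.5219645 , -0.03632978,  1.59994806,  0.02119542,
        1.02111718, -0.11281337]), 'dq': array([ 0.00012822, -0.00138436,  0.00067555, -0.00067052, -0.00012242,
       -0.00160634,  0.00036246]), 'tau': array([ 4.21264107e-03, -9.28491855e+01,  1.98458612e+00, -3.70534229e+01,
        1.82054238e-02,  5.16243686e-03,  1.20254202e-05]), 'eef_pos': array([266.00506974, 565.25080538, 252.77801634]), 'eef_rot': array([-8.06907215e-05,  2.18144309e-01,  9.75916381e-01, -5.19918806e-04]), 'contact_force': array([-1.18771147,  0.07860278, -0.39644964]), 'moment': array([-0.01672769, -0.02735799, -0.01159258]), 'gripper_force': 0.0, 'opening': 85.70509118567324}
```

View pics/scene0.png

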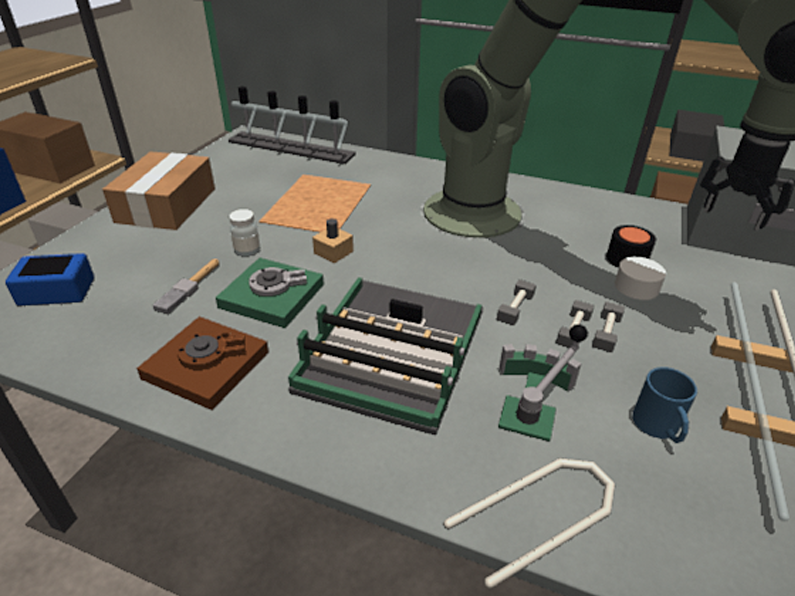

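View pics/top0.png

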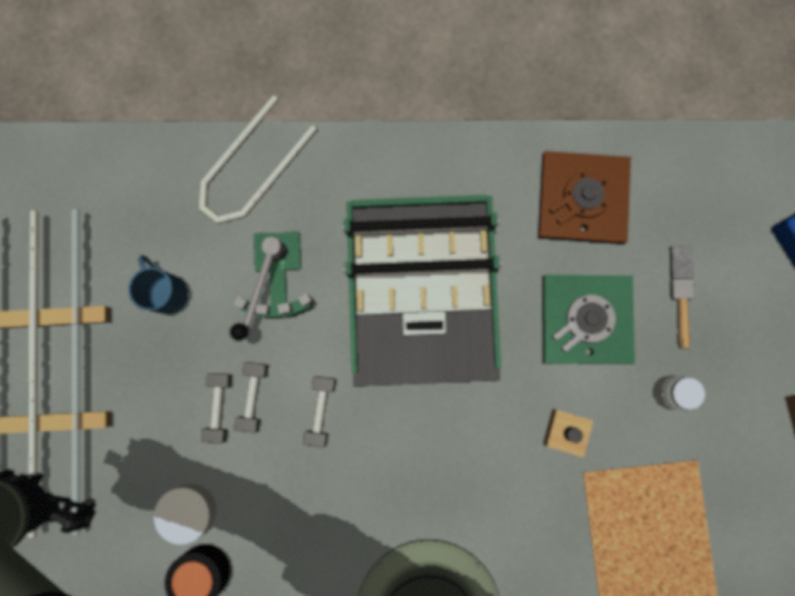

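The scene view shows three tubes by the selector, the green tensioner left of the turner, the brown look-alike and the pin block. In the top view (scaled 1.42) the tubes are at about (215,408), (251,398) and (319,412), the grip plate at (424,325), the wheel at (593,318), the pin at (574,435) and the knob at (239,331).

```bash
cat > m.py <<'E'
from h import *
def top(): return capture("top")
def info(mask,P,name,minA=15,out=True):
    n,l,st,ce=cv2.connectedComponentsWithStats(mask.astype(np.uint8))
    res=[]
    for i in range(1,n):
        if st[i,4]<minA: continue
        pts=P[l==i][:,:2]
        (cx,cy),(w,h),a=cv2.minAreaRect(pts.astype(np.float32))
        res.append((ce[i],st[i,4],pts.mean(0),(cx,cy),(w,h),a,l==i))
        if out: print(name,"px",ce[i].round(1),"A",st[i,4],"mean",pts.mean(0).round(1),"rect",np.round([cx,cy,w,h,a],1))
    return res
E
python3 - <<'E'
from m import *
c={k:v for k,v in np.load("top0.npz").items()}
W=world(c);hsv=cv2.cvtColor(c["image"],cv2.COLOR_RGB2HSV)
H,S,V=[hsv[...,i].astype(int) for i in range(3)];z=W[...,2]
# range sanity
for u,v in[(424,325),(400,280),(420,350),(593,318),(570,335),(590,352),(574,435),(239,331),(271,246),(215,408),(219,380),(251,398),(319,412),(450,450),(420,370)]:
    u=int(u/1.42);v=int(v/1.42);print((u,v),W[v,u].round(1),hsv[v,u])
g=(H>40)&(H<85)&(S>90)
info(g,world(c,30),"green@30",200)
b=np.zeros_like(g);b[250:320,140:240]=1
info((S<40)&(V<135)&b&(z>12)&(z<45),W,"boots/tube",20)
info(b&(z>8)&(z<45),W,"tube",20)
b=np.zeros_like(g);b[150:280,240:355]=1
info(b&(z>55)&(z<72),W,"z55-72",10)
info((z>40)&(z<110)&(np.arange(560)[None]>385)&(np.arange(560)[None]<420)&(np.arange(420)[:,None]>285)&(np.arange(420)[:,None]<325),W,"block",20)
info((z>75)&(z<110)&(np.arange(560)[None]>385)&(np.arange(560)[None]<420)&(np.arange(420)[:,None]>285)&(np.arange(420)[:,None]<325),W,"pinhead",5)
E
```

```text
(298, 228) [538.7   7.5  67.8] [15 14 36]
(281, 197) [626.6  53.2  27.5] [ 54  13 194]
(295, 246) [493.4  15.3  14.1] [15 12 85]
(417, 223) [ 551.4 -307.    63. ] [15 13 80]
(401, 235) [ 521.8 -271.8   27.5] [ 71  98 107]
(415, 247) [ 489.8 -313.5    8.5] [51 20 89]
(404, 306) [ 337.6 -261.4   86.3] [ 8 13 81]
(168, 233) [524.5 339.4 103.3] [ 0  9 29]
(190, 173) [685.8 293.7  69.8] [ 17  12 153]
(151, 287) [384.6 401.4  26.6] [ 49  11 186]
(154, 267) [437.9 392.1  36.1] [ 26  16 111]
(176, 280) [402.8 335.7  23.1] [ 60   7 189]
(224, 290) [375.7 206.6  21.1] [ 45  11 188]
(316, 316) [304.1 -41.    1.4] [ 56  14 132]
(295, 260) [455.4  15.5  16.5] [23 12 86]
green@30 px [297.1 174.8] A 810 mean [688.2   9. ] rect [621.7   7.4 327.7 286.9   2.1]
green@30 px [199.5 189.5] A 556 mean [647.8 275.6] rect [638.2 273.5  51.5 161.3  87.6]
green@30 px [414.  223.4] A 2397 mean [ 553.1 -307.2] rect [ 550.5 -306.1  168.8  160.3   89.8]
boots/tube px [178.6 260.2] A 158 mean [455.7 328.6] rect [453.4 330.2  42.6  30.2  82.5]
boots/tube px [152.7 267.5] A 163 mean [436.4 397.4] rect [435.3 399.   
[... 221 characters left out ...]
6.5] A 183 mean [333.3 403.2] rect [334.  405.6  31.3  43.3   2.3]
boots/tube px [221.2 309.1] A 172 mean [326.1 212.3] rect [327.3 213.3  42.1  29.7  82.1]
tube px [175.8 280. ] A 510 mean [403.1 335.4] rect [404.1 336.3  42.9 129.8  82.8]
tube px [151.4 287.5] A 531 mean [383.4 400.4] rect [384.  402.8  43.6 130.3  86.6]
tube px [224.1 290.1] A 508 mean [375.9 205.6] rect [376.9 206.2  42.6 130.   81.7]
z55-72 px [298.5 228.7] A 139 mean [537.1   6.1] rect [5.375e+02 7.400e+00 1.370e+01 6.860e+01 3.000e-01]
block px [400.6 305.1] A 732 mean [ 337.2 -259.7] rect [ 336.5 -261.5   71.2   69.9   73.5]
pinhead px [403.7 306.2] A 107 mean [ 337.4 -260. ] rect [ 336.8 -261.5   26.4   26.8   52.2]
```

Run:
```python
from m import *
c={k:v for k,v in np.load("top0.npz").items()}
W=world(c);hsv=cv2.cvtColor(c["image"],cv2.COLOR_RGB2HSV)
H,S,V=[hsv[...,i].astype(int) for i in range(3)];z=W[...,2]
X=W[...,0];Y=W[...,1]
b=(X>420)&(X<760)&(abs(Y)<170)
info(b&(z>76)&(z<90)&(V<90)&(S<70),W,"roller",60)
info(b&(z>18)&(z<34)&(V>150),W,"bright floor",60)
info(b&(z>32)&(z<50)&(H>10)&(H<28)&(S>60)&(V>150),W,"ribs",5)
info(b&(z>8)&(z<90)&(X<720),W,"bed all",300)
g=(H>40)&(H<85)&(S>90)
for s in(1,-1):
    # side edge fit of green rails
    m=g&b&(Y*s>110)&(X<680)&(X>480);p=W[m];print("rail",s,np.polyfit(p[:,0],p[:,1],1),p.mean(0))
t=(abs(X-553)<100)&(abs(Y+307)<100)
info(t&(z>40)&(z<55),W,"disc/prongs",10)
info(t&(z>57)&(z<70),W,"hub",10)
info(t&~g&(z<32)&(z>-50)&(abs(X-550)<78)&(abs(Y+307)<78),W,"hole?",4)
info(t&g,W,"plate",100)
s=(X>480)&(X<730)&(Y>180)&(Y<380)
info(s&(z>82)&(V<60),W,"knob",5)
info(s&(z>50)&(z<110),W,"lever",10)
info(s&(z>60)&(z<110)&(X>660),W,"pivot",10)
save(c,"ten",(365,180,465,280),6)
```

```text
roller px [295.  157.5] A 684 mean [724.   14.7] rect [724.8  13.4  20.8 257.    2.2]
roller px [297.4 187.5] A 652 mean [643.9   8.6] rect [644.5   9.7  19.1 257.6   2.4]
bright floor px [295.7 174.7] A 1330 mean [688.6  12.7] rect [690.6  11.4  51.7 250.2   2.1]
bright floor px [296.9 205.1] A 1927 mean [604.6   9.8] rect [603.7   8.6  68.  253.    2.2]
bright floor px [297.9 222.5] A 184 mean [556.7   7.2] rect [555.6   7.1  18.6  77.1   2.7]
bright floor px [297.4 233.4] A 63 mean [527.1   8.7] rect [527.    7.3  76.   10.8  87.6]
ribs px [339.9 169.1] A 41 mean [ 700.7 -107.3] rect [ 699.7 -107.1   36.6    8.4    2.6]
ribs px [296.  171.3] A 41 mean [695.  12.] rect [695.   12.    5.5  35.3  89.8]
ribs px [318.  170.3] A 41 mean [697.6 -47.9] rect [697.  -47.8   5.8  37.1  89.6]
ribs px [252.  172.8] A 40 mean [691.3 131.6] rect [692.4 131.7  37.    5.9   1.6]
ribs px [274.  172.2] A 40 mean [692.9  71.8] rect [692.1  71.8   5.7  36.2  90. ]
ribs px [341.9 207.1] A 43 mean [ 596.8 -111.5] rect [ 595.9 -110.4    8.2   35.1   89.3]
ribs px [297.9 209.6] A 36 mean [590.5   7.2] rec
[... 1349 characters left out ...]
.    37.1]
hole? px [413.7 247.5] A 29 mean [ 488.4 -308.6] rect [ 488.1 -305.8   13.9   16.3    1. ]
plate px [414.  223.5] A 2388 mean [ 553.  -307.1] rect [ 550.8 -306.8  168.8  161.1   89.8]
knob px [168.3 233.3] A 113 mean [523.8 339.3] rect [523.9 339.6  26.8  28.1  49.8]
lever px [180.3 205.2] A 622 mean [600.5 317.2] rect [602.8 312.7  47.4 203.1  73. ]
lever px [214.1 211. ] A 49 mean [584.7 229.3] rect [585.4 229.8  16.8  17.4  33.2]
lever px [168.8 213.2] A 52 mean [579.4 349.1] rect [580.  350.   18.7  15.3  63.7]
lever px [199.4 217.1] A 56 mean [568.8 267.8] rect [569.3 268.   16.2  20.5  10. ]
pivot px [189.9 173.8] A 139 mean [684.6 294.9] rect [684.  297.5  32.5  38.8  40.2]
```

View pics/ten.png

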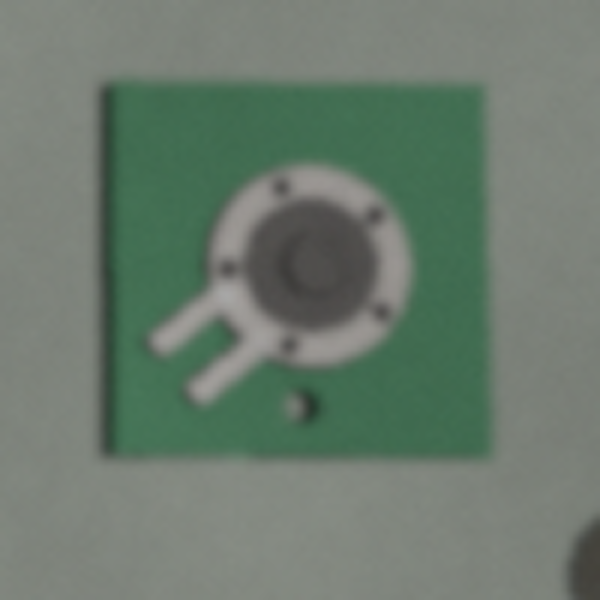

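Request:
{"method": "play_rows", "body": {
  "grip": [45, 45, 45, 45, 45, 45, 45, 45, 45, 45],
  "xyz": [
    [0, 0, 0],
    [0, 0, 0],
    [0, 0, 0],
    [0, 0, 0],
    [0, 0, 0],
    [0, 0, 0],
    [0, 0, 0],
    [0, 0, 0],
    [0, 0, 0],
    [0, 0, 0]
  ],
  "roll": [0.1365, 0.1365, 0.1365, 0.1365, 0.1365, 0.1365, 0.1365, 0.1365, 0, 0]
}}

```text
t: 1.1
eef_pos: [265.9, 565.5, 253.1]
eef_rot: [0.0, 0.692, 0.722, -0.0]
contact_force: [0.2, 0.1, -0.9]
opening: 45.1
gripper_force: 0.0
```

Request:
{"method": "play_rows", "body": {
  "grip": [45, 45, 45, 45, 45, 45, 45, 45, 45, 45],
  "xyz": [
    [-0.95, 0.42, 0],
    [-0.95, 0.42, 0],
    [-0.95, 0.42, 0],
    [-0.95, 0.42, 0],
    [-0.95, 0.42, 0],
    [-0.95, 0.42, 0],
    [-0.95, 0.42, 0],
    [-0.95, 0.42, 0],
    [-0.95, 0.42, 0],
    [-0.95, 0.42, 0]
  ],
  "roll": [0, 0, 0, 0, 0, 0, 0, 0, 0, 0]
}}

```text
t: 2.1
eef_pos: [403.6, 284.4, 253.4]
eef_rot: [0.0, 0.692, 0.722, 0.0]
contact_force: [1.8, 0.2, 0.7]
opening: 44.8
gripper_force: 0.0
```

Request:
{"method": "play_rows", "body": {
  "grip": [45, 45, 45, 45, 45, 45, 45, 45, 45, 45],
  "xyz": [
    [-0.95, 0.42, 0],
    [-0.95, 0.42, 0],
    [-0.95, 0.42, 0],
    [-0.95, 0.42, 0],
    [-0.95, 0.42, 0],
    [-0.95, 0.42, 0],
    [-0.95, 0.42, 0],
    [-0.95, 0.42, 0.5],
    [-0.95, 0.42, 0.5],
    [-0.95, 0.42, 0.5]
  ],
  "roll": [0, 0, 0, 0, 0, 0, 0, 0, 0, 0]
}}

```text
t: 3.1
eef_pos: [540.6, 4.6, 207.8]
eef_rot: [-0.0, 0.692, 0.722, 0.0]
contact_force: [0.3, 0.9, -0.4]
opening: 44.7
gripper_force: 0.0
```

```bash
cat > go.py <<'E'
import sys;from h import *
from scipy.spatial.transform import Rotation as Ro
def go(x,y,z,yaw):
    "print roll and then the shift (units of 30 mm, post-roll tool axes) to x,y,z with tool y at yaw deg (mod 180)"
    o=r.observe();M=Ro.from_quat(np.roll(o["eef_rot"],-1)).as_matrix()
    a=np.degrees(np.arctan2(M[1,1],M[0,1]));d=(yaw-a+90)%180-90
    M2=Ro.from_euler("z",d,degrees=True).as_matrix()@M
    print("t",round(o["t"],1),"pos",o["eef_pos"].round(1),"yaw",round(a,2),"tilt z",M[:,2].round(3),"j7",o["joints"][6].round(2),"open",round(o["opening"],1),"F",o["contact_force"].round(1))
    print("roll",round(-np.radians(d),4),"shift",((M2.T@(np.array([x,y,z])-o["eef_pos"]))/30).round(3))
if __name__=="__main__": go(*map(float,sys.argv[1:]))
E
python3 go.py 537.4 7 58 2.25
```

```text
t 3.1 pos [540.6   4.6 207.8] yaw 2.48 tilt z [ 0.  0. -1.] j7 0.14 open 44.7 F [ 0.3  0.9 -0.4]
roll 0.004 shift [ 0.083 -0.104  4.993]
```

Request:
{"method": "play_rows", "body": {
  "grip": [45, 45, 45, 45, 45, 45, 45, 45, 45, 45],
  "xyz": [
    [0.08, -0.1, 0.6],
    [0, 0, 0.6],
    [0, 0, 0.6],
    [0, 0, 0.6],
    [0, 0, 0.6],
    [0, 0, 0.6],
    [0, 0, 0.5],
    [0, 0, 0.4],
    [0, 0, 0.3],
    [0, 0, 0.2]
  ],
  "roll": [0.004, 0, 0, 0, 0, 0, 0, 0, 0, 0]
}}

```text
t: 4.1
eef_pos: [537.9, 8.0, 58.5]
eef_rot: [0.001, 0.694, 0.72, 0.001]
contact_force: [-4.3, 2.4, 84.3]
opening: 45.0
gripper_force: 42.8
```

Request:
{"method": "play_rows", "body": {
  "grip": [30, 15, 0, 0, 0, 0, 0, 0, 0, 0],
  "xyz": [
    [0, 0, 0],
    [0, 0, 0],
    [0, 0, 0],
    [0, 0, 0],
    [0, 0, 0],
    [0, 0, 0],
    [0, 0, 0],
    [0, 0, 0],
    [0, 0, 0],
    [0, 0, 0]
  ],
  "roll": [0, 0, 0, 0, 0, 0, 0, 0, 0, 0]
}}

```text
t: 5.1
eef_pos: [538.4, 8.1, 59.6]
eef_rot: [0.001, 0.694, 0.72, 0.001]
contact_force: [0.2, -0.7, 17.2]
opening: 13.1
gripper_force: 58.6
```

Request:
{"method": "play_rows", "body": {
  "grip": [0, 0, 0, 0, 0, 0, 0, 0, 0, 0],
  "xyz": [
    [0, -0.2, 0],
    [0, -0.35, 0],
    [0, -0.4, 0],
    [0, -0.4, 0],
    [0, -0.4, 0],
    [0, -0.4, 0],
    [0, -0.35, 0],
    [0, -0.25, 0],
    [0, -0.15, 0],
    [0, -0.03, 0]
  ],
  "roll": [0, 0, 0, 0, 0, 0, 0, 0, 0, 0]
}}

```text
t: 6.1
eef_pos: [450.5, 4.9, 59.5]
eef_rot: [0.001, 0.694, 0.72, 0.001]
contact_force: [3.1, -2.1, 22.4]
opening: 13.1
gripper_force: 60.1
```

Request:
{"method": "play_rows", "body": {
  "grip": [0, 0, 0, 0, 0, 0, 0, 0, 0, 0],
  "xyz": [
    [0, -0.05, 0],
    [0, -0.05, 0],
    [0, -0.03, 0],
    [0, -0.03, 0],
    [0, -0.03, 0],
    [0, 0, 0],
    [0, 0, 0],
    [0, 0, 0],
    [0, 0, 0],
    [0, 0, 0]
  ],
  "roll": [0, 0, 0, 0, 0, 0, 0, 0, 0, 0]
}}

```text
t: 7.1
eef_pos: [446.3, 4.7, 59.6]
eef_rot: [0.002, 0.694, 0.72, 0.002]
contact_force: [7.3, -1.7, 18.1]
opening: 12.9
gripper_force: 59.8
```

Request:
{"method": "play_rows", "body": {
  "grip": [0, 0, 0, 0, 0, 0, 0, 0, 0, 0],
  "xyz": [
    [0, -0.05, 0],
    [0, -0.05, 0],
    [0, -0.03, 0],
    [0, 0, 0],
    [0, 0, 0],
    [0, 0, 0],
    [0, 0, 0],
    [0, 0, 0],
    [0, 0, 0],
    [0, 0, 0]
  ],
  "roll": [0, 0, 0, 0, 0, 0, 0, 0, 0, 0]
}}

```text
t: 8.1
eef_pos: [446.1, 4.7, 59.7]
eef_rot: [0.005, 0.694, 0.72, 0.004]
contact_force: [30.8, -1.3, -8.4]
opening: 13.1
gripper_force: 59.3
```

Request:
{"method": "play_rows", "body": {
  "grip": [20, 40, 45, 45, 45, 45, 45, 45, 45, 45],
  "xyz": [
    [0, 0, 0],
    [0, 0, 0],
    [0, 0, 0],
    [0, 0, -0.3],
    [0, 0, -0.6],
    [0, 0, -0.8],
    [0, 0, -1],
    [0, 0, -1],
    [0, 0, -1],
    [0, 0, -1]
  ],
  "roll": [0, 0, 0, 0, 0, 0, 0, 0, 0, 0]
}}

```text
t: 9.1
eef_pos: [439.0, 4.4, 231.1]
eef_rot: [-0.0, 0.695, 0.719, -0.0]
contact_force: [0.0, 0.3, 0.8]
opening: 44.8
gripper_force: 0.0
```

```bash
cat > tubes.py <<'E'
from m import *
from go import go
def tubes(c):
    W=world(c);z=W[...,2];X=W[...,0];Y=W[...,1];out=[]
    b=(X>300)&(X<520)&(Y>130)&(Y<470)
    for q in info(b&(z>8)&(z<45),W,"tube",200,False):
        w,h=q[4];a=q[5] if w>h else q[5]+90
        a=(a+90)%180-90
        out.append((np.array(q[3]),a)); print("tube",np.round(q[3],1),"ax",round(a,2),"size",np.round(q[4],1))
    return out
def cradle(c):
    W=world(c);z=W[...,2];X=W[...,0];Y=W[...,1];hsv=cv2.cvtColor(c["image"],cv2.COLOR_RGB2HSV);H,S,V=[hsv[...,i].astype(int) for i in range(3)]
    for q in info((X>400)&(X<760)&(abs(Y)<170)&(z>32)&(z<50)&(H>10)&(H<28)&(S>60)&(V>150),W,"rib",12,True):pass
    info((X>400)&(X<600)&(abs(Y)<60)&(z>55)&(z<72)&(V<90),W,"plate",50)
E
python3 - <<'E'
from tubes import *
c=capture("top");t=tubes(c);cradle(c)
for p,a in t: go(p[0],p[1],90,a+90)
E
```

```text
tube [471.6 138.5] ax -0.01 size [16.6 96.3]
tube [404.1 336.7] ax -7.42 size [ 42.9 129.9]
tube [385.2 401.8] ax -3.66 size [ 42.8 132.9]
tube [376.9 206.1] ax -8.06 size [ 42.1 129.9]
rib px [341.6 201.8] A 53 mean [ 611.2 -110.9] rect [ 610.6 -110.5    9.    38.1   88.7]
rib px [297.5 203.8] A 40 mean [606.1   8.4] rect [605.3   8.5  38.    7.2   6. ]
rib px [319.5 203. ] A 47 mean [608.3 -51.2] rect [608.2 -51.1   8.3  38.4  89.6]
rib px [252.8 205.3] A 47 mean [602.4 129. ] rect [601.9 129.6  35.5   8.6   1.5]
rib px [275.1 204.1] A 39 mean [605.7  68.7] rect [604.4  68.8  36.    7.6   4.4]
rib px [343.7 240.2] A 50 mean [ 507.6 -115. ] rect [ 506.8 -114.6    8.9   34.7   88.3]
rib px [254.3 244.6] A 49 mean [496.6 124.4] rect [496.9 124.4  35.2   8.5   5. ]
t 9.2 pos [440.6   4.3 234.8] yaw 1.96 tilt z [ 0.004  0.001 -1.   ] j7 0.06 open 45.0 F [ 3.6 -0.2  6.2]
roll -1.5364 shift [-1.039  4.451  4.847]
t 9.2 pos [440.6   4.3 234.8] yaw 1.96 tilt z [ 0.004  0.001 -1.   ] j7 0.06 open 45.0 F [ 3.6 -0.2  6.2]
roll -1.407 shift [ 2.632 10.808  4.879]
t 9.2 pos [440.6   4.3 234.8] yaw 1.96 tilt z [ 0.004  0.001 -1.   ] j7 0.06 open 45.0 F [ 3.6 -0.2  6.2]
roll -1.4727 shift [ 2.685 13.085  4.889]
t 9.2 pos [440.6   4.3 234.8] yaw 1.96 tilt z [ 0.004  0.001 -1.   ] j7 0.06 open 45.0 F [ 3.6 -0.2  6.2]
roll -1.3959 shift [3.041 6.342 4.86 ]
```

Request:
{"method": "play_rows", "body": {
  "grip": [45, 45, 45, 45, 45, 45, 45, 45, 45, 45],
  "xyz": [
    [0, 0, 0],
    [0, 0, 0],
    [0, 0, 0],
    [0, 0, 0],
    [0, 0, 0],
    [0, 0, 0],
    [0, 0, 0],
    [0, 0, 0],
    [0, 0, 0],
    [0, 0, 0]
  ],
  "roll": [-0.1396, -0.1396, -0.1396, -0.1396, -0.1396, -0.1396, -0.1396, -0.1396, -0.1396, -0.1396]
}}

```text
t: 10.15
eef_pos: [439.2, 4.4, 229.8]
eef_rot: [-0.0, 0.067, 0.998, -0.0]
contact_force: [0.0, -1.6, 0.3]
opening: 45.2
gripper_force: 0.0
```

Request:
{"method": "play_rows", "body": {
  "grip": [45, 45, 45, 45, 45, 45, 45, 45, 45, 45],
  "xyz": [
    [0.34, 0.7, 0.5],
    [0.34, 0.7, 0.5],
    [0.34, 0.7, 0.5],
    [0.34, 0.7, 0.5],
    [0.34, 0.7, 0.5],
    [0.34, 0.7, 0.5],
    [0.34, 0.7, 0.5],
    [0.34, 0.7, 0.5],
    [0.32, 0.74, 0.5],
    [0, 0, 0.3]
  ],
  "roll": [0, 0, 0, 0, 0, 0, 0, 0, 0, 0]
}}

```text
t: 11.15
eef_pos: [374.8, 208.1, 84.8]
eef_rot: [-0.0, 0.068, 0.998, 0.0]
contact_force: [1.4, -0.5, 0.5]
opening: 44.9
gripper_force: 0.0
```

```bash
python3 go.py 376.9 206.1 26 81.94
```

```text
t 11.2 pos [374.8 208.1  84.8] yaw 82.22 tilt z [-0.001  0.    -1.   ] j7 0.85 open 44.9 F [ 1.4 -0.5  0.5]
roll 0.0049 shift [-0.081 -0.057  1.959]
```

Request:
{"method": "play_rows", "body": {
  "grip": [45, 45, 45, 45, 45, 45, 45, 30, 15, 0],
  "xyz": [
    [-0.08, -0.06, 0.4],
    [0, 0, 0.4],
    [0, 0, 0.4],
    [0, 0, 0.3],
    [0, 0, 0.25],
    [0, 0, 0.15],
    [0, 0, 0.05],
    [0, 0, 0],
    [0, 0, 0],
    [0, 0, 0]
  ],
  "roll": [0.005, 0, 0, 0, 0, 0, 0, 0, 0, 0]
}}

```text
t: 12.15
eef_pos: [378.0, 203.7, 27.3]
eef_rot: [0.0, 0.072, 0.997, 0.0]
contact_force: [-1.3, -0.2, 5.8]
opening: 13.9
gripper_force: 58.4
```

Request:
{"method": "play_rows", "body": {
  "grip": [0, 0, 0, 0, 0, 0, 0, 0, 0, 0],
  "xyz": [
    [0, 0, 0],
    [0, 0, 0],
    [0, 0, 0],
    [0, 0, -0.2],
    [0, 0, -0.5],
    [0, 0, -0.8],
    [0, 0, -0.9],
    [0, 0, -0.9],
    [0, 0, -0.9],
    [0, 0, -0.6]
  ],
  "roll": [0, 0, 0, 0, 0, 0, 0, -0.06, -0.06, -0.06]
}}

```text
t: 13.15
eef_pos: [378.1, 203.6, 173.1]
eef_rot: [0.001, -0.019, 1.0, 0.0]
contact_force: [-0.1, 0.9, -2.0]
opening: 13.3
gripper_force: 58.7
```

Request:
{"method": "play_rows", "body": {
  "grip": [0, 0, 0, 0, 0, 0, 0, 0, 0, 0],
  "xyz": [
    [-0.56, -0.79, 0],
    [-0.56, -0.79, 0],
    [-0.56, -0.79, 0],
    [-0.56, -0.79, 0],
    [-0.56, -0.79, 0],
    [-0.56, -0.79, 0],
    [-0.56, -0.79, 0],
    [-0.56, -0.79, 0],
    [-0.56, -0.79, 0],
    [-0.56, -0.79, 0]
  ],
  "roll": [0, 0, 0, 0, 0, 0, 0, 0, 0, 0]
}}

```text
t: 14.15
eef_pos: [554.6, -28.5, 171.4]
eef_rot: [0.0, -0.018, 1.0, 0.0]
contact_force: [-0.3, 0.7, -1.1]
opening: 13.8
gripper_force: 58.7
```

```bash
cat > held.py <<'E'
import sys
from tubes import *
# held tube: centre + axis from depth near the TCP
def held(c):
    o=r.observe();W=world(c);z=W[...,2];p=o["eef_pos"];zz=p[2]-11
    m=(abs(W[...,0]-p[0])<110)&(abs(W[...,1]-p[1])<40)&(abs(z-zz)<22)
    info(m,W,"held",20)
c=capture("top");held(c)
save(c,sys.argv[1],(200,150,380,285),4)
go(555.2,-23.6,52,92.25)
E
python3 held.py h1
```

```text
t 14.2 pos [556.8 -32.7 171.6] yaw 91.81 tilt z [ 0.002 -0.002 -1.   ] j7 1.59 open 14.2 F [-2.5 -5.6 -0.9]
roll -0.0076 shift [0.048 0.313 3.985]
```

View pics/h1.png

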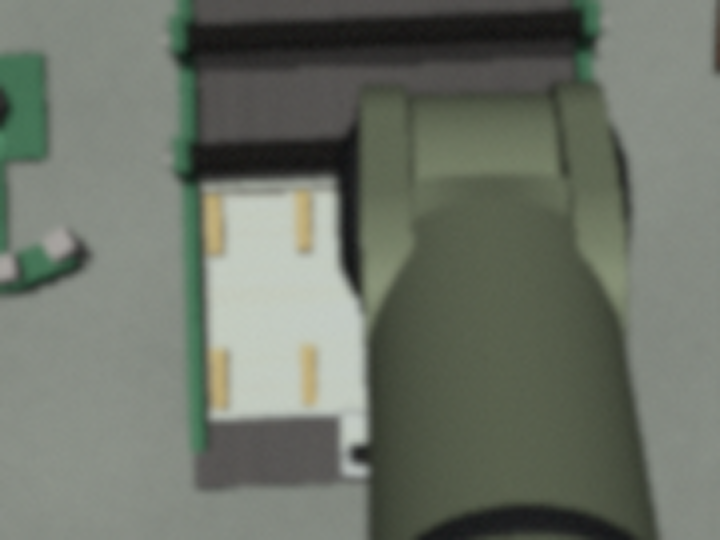

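The arm hides the held tube from the top camera (the open bays lie at left), so I let the arm settle and read its pose again.

Request:
{"method": "play_rows", "body": {
  "grip": [0, 0, 0, 0, 0, 0, 0, 0, 0, 0],
  "xyz": [
    [0, 0, 0.5],
    [0, 0, 0.5],
    [0, 0, 0.5],
    [0, 0, 0.5],
    [0, 0, 0],
    [0, 0, 0],
    [0, 0, 0],
    [0, 0, 0],
    [0, 0, 0],
    [0, 0, 0]
  ],
  "roll": [0, 0, 0, 0, 0, 0, 0, 0, 0, 0]
}}

```text
t: 15.2
eef_pos: [554.2, -27.4, 111.1]
eef_rot: [0.0, -0.018, 1.0, 0.0]
contact_force: [0.3, 0.8, -1.4]
opening: 13.6
gripper_force: 58.8
```

Run:
```python
from tubes import *
go(555.2,-23.6,52,92.25)
c=capture("scene");save(c,"s1",(190,170,350,290),5)
W=world(c);p=r.observe()["eef_pos"];z=W[...,2];V=c["image"].max(-1)
m=(abs(W[...,0]-p[0])<90)&(abs(W[...,1]-p[1])<40)&(z>p[2]-35)&(z<p[2]+8)
info(m,W,"held",20)
go(555.2,-23.6,52,92.25)
```

```text
t 15.2 pos [554.2 -27.4 111.1] yaw 92.01 tilt z [ 0.  0. -1.] j7 1.59 open 13.6 F [ 0.3  0.8 -1.4]
roll -0.0042 shift [-0.036  0.125  1.97 ]
held px [269.8 209.6] A 374 mean [585.2 -25.1] rect [556.9 -27.3 125.4  41.3   2.2]
t 15.2 pos [554.2 -27.4 111. ] yaw 92.01 tilt z [ 0. -0. -1.] j7 1.59 open 13.6 F [ 0.5  0.5 -1.4]
roll -0.0042 shift [-0.037  0.125  1.967]
```

View pics/s1.png

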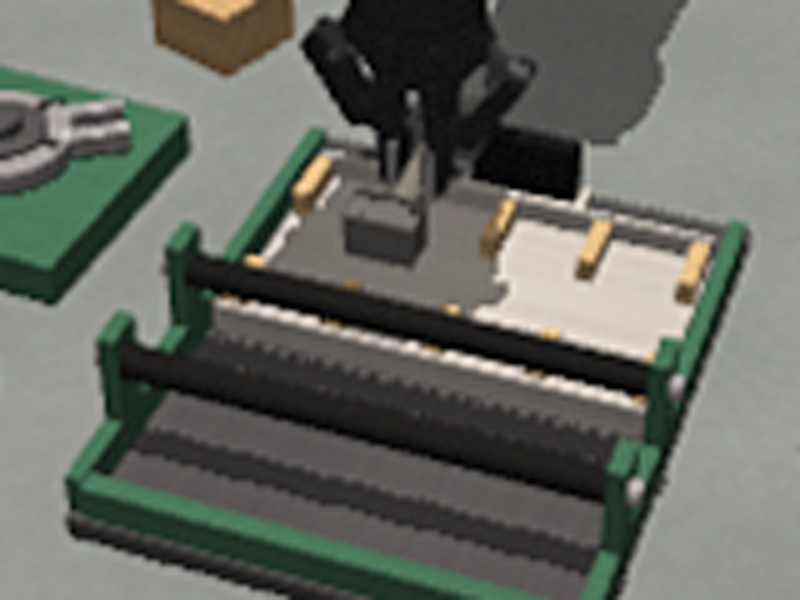

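Request:
{"method": "play_rows", "body": {
  "grip": [0, 0, 0, 0, 0, 0, 0, 15, 30, 40],
  "xyz": [
    [-0.03, 0.12, 0.4],
    [0, 0, 0.5],
    [0, 0, 0.45],
    [0, 0, 0.35],
    [0, 0, 0.2],
    [0, 0, 0.07],
    [0, 0, 0],
    [0, 0, 0],
    [0, 0, 0],
    [0, 0, 0]
  ],
  "roll": [-0.004, 0, 0, 0, 0, 0, 0, 0, 0, 0]
}}

```text
t: 16.25
eef_pos: [555.1, -23.8, 51.9]
eef_rot: [0.0, -0.02, 1.0, 0.0]
contact_force: [0.4, 0.2, 0.8]
opening: 40.1
gripper_force: 0.0
```

Request:
{"method": "play_rows", "body": {
  "grip": [40, 40, 40, 40, 40, 40, 40, 40, 40, 40],
  "xyz": [
    [0, 0, 0],
    [0, 0, -0.2],
    [0, 0, -0.4],
    [0, 0, -0.7],
    [0, 0, -0.9],
    [0, 0, -0.9],
    [0, 0.5, -0.7],
    [0.4, 0.8, -0.2],
    [0.5, 1, 0],
    [0.5, 1, 0]
  ],
  "roll": [0, 0, 0, 0, 0, 0, 0, 0, 0, 0]
}}

```text
t: 17.25
eef_pos: [508.6, 74.3, 173.0]
eef_rot: [0.001, -0.019, 1.0, 0.0]
contact_force: [1.1, 1.0, -1.1]
opening: 39.9
gripper_force: 0.0
```

Request:
{"method": "play_rows", "body": {
  "grip": [45, 45, 45, 45, 45, 45, 45, 45, 45, 45],
  "xyz": [
    [0.5, 1, 0],
    [0.5, 1, 0],
    [0.5, 1, 0],
    [0.4, 1, 0],
    [0.2, 0.5, 0],
    [0, 0, 0],
    [0, 0, 0],
    [0, 0, 0],
    [0, 0, 0],
    [0, 0, 0]
  ],
  "roll": [0.085, 0.085, 0, 0, 0, 0, 0, 0, 0, 0]
}}

```text
t: 18.25
eef_pos: [456.6, 211.5, 171.8]
eef_rot: [0.0, 0.066, 0.998, -0.0]
contact_force: [-0.7, 0.3, 0.9]
opening: 45.1
gripper_force: 0.0
```

```bash
cat > chk.py <<'E'
from tubes import *
def placed(c):
    W=world(c);z=W[...,2];X=W[...,0];Y=W[...,1];V=c["image"].max(-1).astype(int);S=V-c["image"].min(-1)
    for q in info((X>470)&(X<640)&(abs(Y)<135)&(z>36)&(z<66)&(S<25),W,"placed",120):pass
c=capture("top");t=tubes(c);placed(c)
for p,a in t: go(p[0],p[1],26,a+90)
E
python3 chk.py
```

```text
tube [471.7 138.5] ax 0.15 size [96.6 16.6]
tube [348. 405.] ax -4.03 size [43.9 57.2]
placed px [293.3 194.9] A 143 mean [630.4  19.4] rect [630.6  20.3   4.9 226.6   2. ]
placed px [309.  222.9] A 482 mean [553.6 -22. ] rect [553.5 -22.3 129.6  42.    2.3]
t 18.3 pos [456.5 211.7 171.7] yaw 82.45 tilt z [ 0. -0. -1.] j7 0.94 open 44.9 F [-0.2  0.  -0.1]
roll -0.1343 shift [-0.497 -2.442  4.859]
t 18.3 pos [456.5 211.7 171.7] yaw 82.45 tilt z [ 0. -0. -1.] j7 0.94 open 44.9 F [-0.2  0.  -0.1]
roll -0.0614 shift [4.062 6.172 4.858]
```

Run:
```python
from tubes import *
c=capture("scene");W=world(c);z=W[...,2];X=W[...,0];Y=W[...,1]
info((X>300)&(X<520)&(Y>170)&(Y<470)&(z>10)&(z<45),W,"tube",100)
```

```text
tube px [405.  224.8] A 284 mean [400.3 332.8] rect [406.8 333.5  42.  133.2  82.1]
tube px [428.6 228.9] A 381 mean [392.7 399.5] rect [384.9 400.2  41.9 136.3  86.5]
```

Request:
{"method": "play_rows", "body": {
  "grip": [45, 45, 45, 45, 45, 45, 45, 45, 45, 45],
  "xyz": [
    [0.3, 0.5, 0.3],
    [0.3, 0.5, 0.3],
    [0.3, 0.5, 0.3],
    [0.3, 0.5, 0.3],
    [0.3, 0.5, 0.3],
    [0.3, 0.5, 0.3],
    [0.3, 0.5, 0.3],
    [0.18, 0.4, 0.3],
    [0, 0, 0.2],
    [0, 0, 0]
  ],
  "roll": [0, 0, 0, 0, 0, 0, 0, 0, 0, 0]
}}

```text
t: 19.35
eef_pos: [403.8, 336.4, 92.9]
eef_rot: [-0.0, 0.065, 0.998, -0.001]
contact_force: [0.8, -0.6, 1.7]
opening: 44.9
gripper_force: 0.0
```

```bash
python3 go.py 404.1 336.7 26 82.58
```

```text
t 19.4 pos [403.8 336.4  92.9] yaw 82.5 tilt z [-0.001 -0.001 -1.   ] j7 0.7 open 44.9 F [ 0.8 -0.6  1.7]
roll -0.0013 shift [-0.011  0.014  2.23 ]
```

Request:
{"method": "play_rows", "body": {
  "grip": [45, 45, 45, 45, 45, 45, 45, 30, 15, 0],
  "xyz": [
    [0, 0, 0.4],
    [0, 0, 0.5],
    [0, 0, 0.5],
    [0, 0, 0.4],
    [0, 0, 0.25],
    [0, 0, 0.13],
    [0, 0, 0.05],
    [0, 0, 0],
    [0, 0, 0],
    [0, 0, 0]
  ],
  "roll": [0, 0, 0, 0, 0, 0, 0, 0, 0, 0]
}}

```text
t: 20.35
eef_pos: [404.0, 337.3, 27.4]
eef_rot: [0.0, 0.065, 0.998, 0.0]
contact_force: [-0.7, -0.8, 5.3]
opening: 13.8
gripper_force: 58.4
```

Request:
{"method": "play_rows", "body": {
  "grip": [0, 0, 0, 0, 0, 0, 0, 0, 0, 0],
  "xyz": [
    [0, 0, 0],
    [0, 0, 0],
    [0, 0, 0],
    [0, 0, -0.2],
    [0, 0, -0.5],
    [0, 0, -0.8],
    [0, 0, -0.9],
    [0, 0, -0.9],
    [0, 0, -0.9],
    [0, 0, -0.7]
  ],
  "roll": [0, 0, 0, 0, 0, 0, 0, -0.05, -0.06, -0.06]
}}

```text
t: 21.35
eef_pos: [404.0, 337.2, 176.7]
eef_rot: [0.001, -0.021, 1.0, 0.001]
contact_force: [-0.6, 0.3, -0.1]
opening: 13.5
gripper_force: 58.7
```

Request:
{"method": "play_rows", "body": {
  "grip": [0, 0, 0, 0, 0, 0, 0, 0, 0, 0],
  "xyz": [
    [-0.4, -0.8, 0],
    [-0.46, -1, 0],
    [-0.46, -1, 0],
    [-0.46, -1, 0],
    [-0.46, -1, 0],
    [-0.46, -1, 0],
    [-0.46, -1, 0],
    [-0.46, -1, 0],
    [-0.46, -1, 0],
    [-0.4, -0.9, 0]
  ],
  "roll": [0, 0, 0, 0, 0, 0, 0, 0, 0, 0]
}}

```text
t: 22.35
eef_pos: [550.0, 50.0, 175.2]
eef_rot: [0.001, -0.019, 1.0, 0.0]
contact_force: [-1.3, 0.2, -1.5]
opening: 13.8
gripper_force: 58.7
```

Request:
{"method": "play_rows", "body": {
  "grip": [0, 0, 0, 0, 0, 0, 0, 0, 0, 0],
  "xyz": [
    [-0.1, -0.4, 0.3],
    [0, 0, 0.5],
    [0, 0, 0.5],
    [0, 0, 0.5],
    [0, 0, 0.2],
    [0, 0, 0],
    [0, 0, 0],
    [0, 0, 0],
    [0, 0, 0],
    [0, 0, 0]
  ],
  "roll": [0, 0, 0, 0, 0, 0, 0, 0, 0, 0]
}}

```text
t: 23.35
eef_pos: [553.1, 39.8, 114.2]
eef_rot: [0.0, -0.02, 1.0, 0.0]
contact_force: [0.3, -0.3, -1.7]
opening: 13.6
gripper_force: 58.8
```

```bash
cat > held2.py <<'E'
import sys
from tubes import *
a=list(map(float,sys.argv[1:]))
c=capture("scene")
W=world(c);p=r.observe()["eef_pos"];z=W[...,2]
info((abs(W[...,0]-p[0])<90)&(abs(W[...,1]-p[1])<40)&(z>p[2]-35)&(z<p[2]+8),W,"held",40)
go(*a)
E
python3 held2.py 552.8 36.4 52 92.25
```

```text
held px [292.6 214.2] A 396 mean [583.8  41.2] rect [558.5  39.2 123.5  42.3   2.8]
t 23.4 pos [553.1  39.8 114.1] yaw 92.24 tilt z [ 0.  0. -1.] j7 1.48 open 13.8 F [ 0.1  0.4 -0.1]
roll -0.0002 shift [ 0.015 -0.112  2.069]
```

Request:
{"method": "play_rows", "body": {
  "grip": [0, 0, 0, 0, 0, 0, 0, 15, 30, 40],
  "xyz": [
    [0.04, -0.11, 0.4],
    [0, 0, 0.5],
    [0, 0, 0.5],
    [0, 0, 0.35],
    [0, 0, 0.22],
    [0, 0, 0.08],
    [0, 0, 0],
    [0, 0, 0],
    [0, 0, 0],
    [0, 0, 0]
  ],
  "roll": [0, 0, 0, 0, 0, 0, 0, 0, 0, 0]
}}

```text
t: 24.4
eef_pos: [552.1, 36.5, 52.7]
eef_rot: [0.0, -0.02, 1.0, 0.0]
contact_force: [-0.5, -0.7, -0.1]
opening: 39.5
gripper_force: 0.0
```

Request:
{"method": "play_rows", "body": {
  "grip": [40, 40, 40, 40, 40, 40, 40, 40, 40, 40],
  "xyz": [
    [0, 0, 0],
    [0, 0, -0.2],
    [0, 0, -0.4],
    [0, 0, -0.7],
    [0, 0, -0.9],
    [0, 0, -0.9],
    [0, 0, -0.7],
    [0, 0, -0.2],
    [0, 0, 0],
    [0, 0, 0]
  ],
  "roll": [0, 0, 0, 0, 0, 0.05, 0.053, 0, 0, 0]
}}

```text
t: 25.4
eef_pos: [551.6, 36.5, 171.9]
eef_rot: [-0.0, 0.031, 1.0, -0.0]
contact_force: [-0.0, -0.1, 0.1]
opening: 39.9
gripper_force: 0.0
```

Request:
{"method": "play_rows", "body": {
  "grip": [45, 45, 45, 45, 45, 45, 45, 45, 45, 45],
  "xyz": [
    [0.55, 1, 0],
    [0.55, 1, 0],
    [0.55, 1, 0],
    [0.55, 1, 0],
    [0.55, 1, 0],
    [0.55, 1, 0],
    [0.55, 1, 0],
    [0.55, 1, 0],
    [0.55, 1, 0],
    [0.55, 1, 0]
  ],
  "roll": [0, 0, 0, 0, 0, 0, 0, 0, 0, 0]
}}

```text
t: 26.4
eef_pos: [405.3, 347.2, 171.3]
eef_rot: [-0.001, 0.032, 1.0, -0.001]
contact_force: [0.4, 0.1, 0.7]
opening: 45.3
gripper_force: 0.0
```

Request:
{"method": "play_rows", "body": {
  "grip": [45, 45, 45, 45, 45, 45, 45, 45, 45, 45],
  "xyz": [
    [0.5, 0.9, 0],
    [0.37, 0.8, 0.3],
    [0, 0, 0.5],
    [0, 0, 0.5],
    [0, 0, 0.5],
    [0, 0, 0.3],
    [0, 0, 0],
    [0, 0, 0],
    [0, 0, 0],
    [0, 0, 0]
  ],
  "roll": [0, 0, 0, 0, 0, 0, 0, 0, 0, 0]
}}

```text
t: 27.4
eef_pos: [383.8, 399.1, 109.9]
eef_rot: [0.0, 0.032, 0.999, 0.0]
contact_force: [0.0, 0.1, -0.5]
opening: 45.0
gripper_force: 0.0
```

Run:
```python
from chk import *
c=capture("scene");W=world(c);z=W[...,2];X=W[...,0];Y=W[...,1]
info((X>300)&(X<520)&(Y>170)&(Y<470)&(z>10)&(z<40),W,"tube",100)
go(384.8,401.5,26,86.34)
```

```text
tube [472.2 137. ] ax 6.07 size [96.4 21.5]
tube [420.4 399.5] ax -0.78 size [43.5 56.4]
tube [339.5 405.8] ax -87.53 size [42.5 43. ]
placed px [295.7 194.8] A 145 mean [630.6  13.2] rect [630.9  13.5   4.9 241.5   2.2]
placed px [286.6 223.5] A 480 mean [552.2  37.5] rect [552.6  38.  129.7  41.1   2.8]
placed px [309.  222.9] A 483 mean [553.6 -22. ] rect [553.6 -23.  129.   42.2   1.5]
placed px [294.8 251.9] A 136 mean [476.8  15.9] rect [477.   12.9   4.  235.8   2.2]
t 27.4 pos [383.7 399.1 109.8] yaw 86.34 tilt z [ 0.     0.001 -1.   ] j7 0.65 open 45.0 F [ 0.4 -0.5  0.2]
roll -0.1699 shift [-2.009 -9.001  2.788]
t 27.4 pos [383.7 399.1 109.8] yaw 86.34 tilt z [ 0.     0.001 -1.   ] j7 0.65 open 45.0 F [ 0.4 -0.5  0.2]
roll -0.0503 shift [-1.221  0.028  2.794]
t 27.4 pos [383.7 399.1 109.8] yaw 86.34 tilt z [ 0.     0.001 -1.   ] j7 0.65 open 45.0 F [ 0.4 -0.5  0.2]
roll 1.4638 shift [ 0.29  -1.466  2.792]
tube px [428.7 228.8] A 379 mean [392.4 399.7] rect [385.2 400.1  41.8 131.5  86.5]
t 27.5 pos [383.7 399.  109.7] yaw 86.34 tilt z [ 0.     0.001 -1.   ] j7 0.65 open 44.8 F [ 0.6  0.1 -0.4]
roll -0.0 shift [-0.029  0.083  2.791]
```

Request:
{"method": "play_rows", "body": {
  "grip": [45, 45, 45, 45, 45, 45, 45, 30, 15, 0],
  "xyz": [
    [-0.03, 0.06, 0.5],
    [0, 0, 0.6],
    [0, 0, 0.6],
    [0, 0, 0.5],
    [0, 0, 0.3],
    [0, 0, 0.2],
    [0, 0, 0.09],
    [0, 0, 0],
    [0, 0, 0],
    [0, 0, 0]
  ],
  "roll": [0, 0, 0, 0, 0, 0, 0, 0, 0, 0]
}}

```text
t: 28.5
eef_pos: [384.8, 400.9, 26.3]
eef_rot: [0.0, 0.032, 0.999, 0.0]
contact_force: [-0.2, -1.1, 4.1]
opening: 13.8
gripper_force: 58.5
```

Request:
{"method": "play_rows", "body": {
  "grip": [0, 0, 0, 0, 0, 0, 0, 0, 0, 0],
  "xyz": [
    [0, 0, 0],
    [0, 0, 0],
    [0, 0, 0],
    [0, 0, -0.2],
    [0, 0, -0.5],
    [0, 0, -0.8],
    [0, 0, -0.9],
    [0, 0, -0.9],
    [0, 0, -0.9],
    [0, 0, -0.7]
  ],
  "roll": [0, 0, 0, 0, 0, 0, 0, -0.033, -0.035, -0.035]
}}

```text
t: 29.5
eef_pos: [384.8, 400.7, 175.5]
eef_rot: [0.001, -0.02, 1.0, 0.001]
contact_force: [1.0, 0.1, -1.1]
opening: 13.7
gripper_force: 58.6
```

Request:
{"method": "play_rows", "body": {
  "grip": [0, 0, 0, 0, 0, 0, 0, 0, 0, 0],
  "xyz": [
    [-0.4, -0.8, 0],
    [-0.5, -1, 0],
    [-0.52, -1, 0],
    [-0.52, -1, 0],
    [-0.52, -1, 0],
    [-0.52, -1, 0],
    [-0.52, -1, 0],
    [-0.52, -1, 0],
    [-0.52, -1, 0],
    [-0.4, -0.9, 0]
  ],
  "roll": [0, 0, 0, 0, 0, 0, 0, 0, 0, 0]
}}

```text
t: 30.5
eef_pos: [544.9, 114.0, 173.9]
eef_rot: [0.001, -0.019, 1.0, 0.0]
contact_force: [-0.0, 0.3, -0.8]
opening: 13.6
gripper_force: 58.7
```

Request:
{"method": "play_rows", "body": {
  "grip": [0, 0, 0, 0, 0, 0, 0, 0, 0, 0],
  "xyz": [
    [-0.18, -0.6, 0.3],
    [0, 0, 0.5],
    [0, 0, 0.5],
    [0, 0, 0.5],
    [0, 0, 0.2],
    [0, 0, 0],
    [0, 0, 0],
    [0, 0, 0],
    [0, 0, 0],
    [0, 0, 0]
  ],
  "roll": [0, 0, 0, 0, 0, 0, 0, 0, 0, 0]
}}

```text
t: 31.5
eef_pos: [550.3, 97.9, 113.0]
eef_rot: [0.0, -0.02, 1.0, 0.0]
contact_force: [-0.4, -0.3, -1.5]
opening: 14.0
gripper_force: 58.7
```

```bash
python3 held2.py 550.5 96.3 52 92.25
```

```text
held px [313.2 218.7] A 399 mean [580.7  98.8] rect [554.9  98.  126.3  41.4   2.5]
t 31.6 pos [550.3  97.9 112.9] yaw 92.25 tilt z [ 0.  0. -1.] j7 1.37 open 14.1 F [-0.7  0.2 -0.4]
roll -0.0001 shift [-0.005 -0.055  2.029]
```

Request:
{"method": "play_rows", "body": {
  "grip": [0, 0, 0, 0, 0, 0, 0, 15, 30, 40],
  "xyz": [
    [0, -0.05, 0.4],
    [0, 0, 0.5],
    [0, 0, 0.5],
    [0, 0, 0.35],
    [0, 0, 0.2],
    [0, 0, 0.06],
    [0, 0, 0],
    [0, 0, 0],
    [0, 0, 0],
    [0, 0, 0]
  ],
  "roll": [0, 0, 0, 0, 0, 0, 0, 0, 0, 0]
}}

```text
t: 32.55
eef_pos: [550.5, 96.4, 52.7]
eef_rot: [0.0, -0.02, 1.0, 0.0]
contact_force: [-0.2, -0.7, -0.3]
opening: 39.8
gripper_force: 0.0
```

Request:
{"method": "play_rows", "body": {
  "grip": [40, 40, 40, 40, 40, 40, 40, 40, 40, 40],
  "xyz": [
    [0, 0, 0],
    [0, 0, -0.2],
    [0, 0, -0.4],
    [0, 0, -0.7],
    [0, 0, -0.9],
    [0, 0, -0.9],
    [0, 0, -0.7],
    [0, 0, -0.2],
    [0, 0, 0],
    [0, 0, 0]
  ],
  "roll": [0, 0, 0, 0, 0, 0, 0.14, 0.14, 0.14, 0.14]
}}

```text
t: 33.55
eef_pos: [550.4, 96.5, 173.8]
eef_rot: [0.001, 0.26, 0.966, 0.001]
contact_force: [-0.4, 0.9, -0.7]
opening: 39.9
gripper_force: 0.0
```

Request:
{"method": "play_rows", "body": {
  "grip": [40, 40, 40, 40, 40, 40, 40, 40, 40, 40],
  "xyz": [
    [0, 0, 0],
    [0, 0, 0],
    [0, 0, 0],
    [0, 0, 0],
    [0, 0, 0],
    [0, 0, 0],
    [0, 0, 0],
    [0, 0, 0],
    [-0.4, -0.6, 0],
    [-0.6, -0.8, 0]
  ],
  "roll": [0.145, 0.145, 0.145, 0.145, 0.145, 0.145, 0.141, 0, 0, 0]
}}

```text
t: 34.55
eef_pos: [509.4, 65.3, 172.6]
eef_rot: [0.0, 0.691, 0.723, 0.0]
contact_force: [0.5, -0.8, 0.0]
opening: 40.0
gripper_force: 0.0
```

Request:
{"method": "play_rows", "body": {
  "grip": [40, 40, 40, 40, 40, 40, 40, 40, 40, 40],
  "xyz": [
    [-0.6, -0.8, 0],
    [-0.6, -0.8, 0],
    [-0.6, -0.5, 0],
    [-0.12, -0.08, 0.5],
    [0, 0, 0.5],
    [0, 0, 0.5],
    [0, 0, 0],
    [0, 0, 0],
    [0, 0, 0],
    [0, 0, 0]
  ],
  "roll": [0, 0, 0, 0, 0, 0, 0, 0, 0, 0]
}}

```text
t: 35.55
eef_pos: [446.6, 4.8, 128.0]
eef_rot: [0.0, 0.693, 0.721, 0.0]
contact_force: [-0.8, 0.5, -0.1]
opening: 40.0
gripper_force: 0.0
```

Run:
```python
from chk import *
save(c,"load",(230,130,370,275),4)
go(446.5,4.5,68,2.25)
```

```text
tube [471.5 141.1] ax 0.5 size [96.2 22.1]
placed px [286.1 210.1] A 267 mean [588.  39.] rect [579.5  40.7  40.3  78.1  89.7]
placed px [308.6 213.3] A 325 mean [579.4 -21.1] rect [567.1 -20.7  40.4 101.5  89.5]
placed px [263.8 223.2] A 456 mean [553.2  98.3] rect [550.1  97.8 130.4  40.6   1.6]
t 35.6 pos [446.6   4.8 127.9] yaw 2.28 tilt z [ 0.001  0.    -1.   ] j7 0.31 open 40.3 F [ 0.9  0.5 -0.3]
roll -1.5398 shift [-0.869  4.533  3.399]
t 35.6 pos [446.6   4.8 127.9] yaw 2.28 tilt z [ 0.001  0.    -1.   ] j7 0.31 open 40.3 F [ 0.9  0.5 -0.3]
roll 0.0005 shift [-0.011 -0.006  1.995]
```

View pics/load.png

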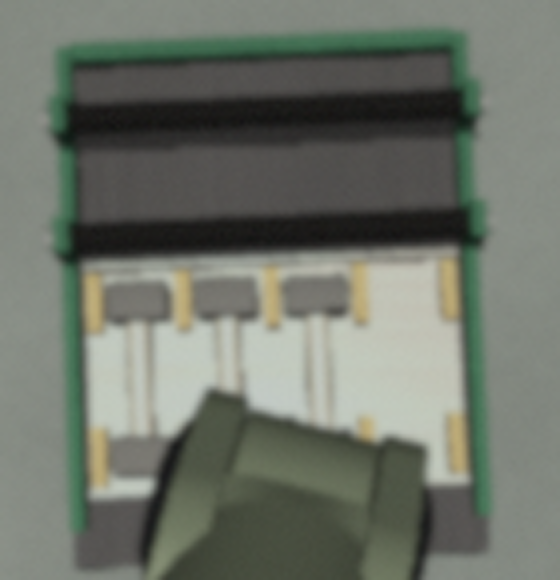

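All three tubes lie flat in their bays. Next I grip the plate and slide the cradle home.

Request:
{"method": "play_rows", "body": {
  "grip": [40, 40, 40, 40, 40, 40, 40, 25, 10, 0],
  "xyz": [
    [0, 0, 0.4],
    [0, 0, 0.4],
    [0, 0, 0.4],
    [0, 0, 0.3],
    [0, 0, 0.25],
    [0, 0, 0.15],
    [0, 0, 0.05],
    [0, 0, 0],
    [0, 0, 0],
    [0, 0, 0]
  ],
  "roll": [0, 0, 0, 0, 0, 0, 0, 0, 0, 0]
}}

```text
t: 36.6
eef_pos: [446.7, 4.7, 69.2]
eef_rot: [0.0, 0.693, 0.721, 0.0]
contact_force: [0.1, -1.0, 4.2]
opening: 12.6
gripper_force: 58.9
```

Request:
{"method": "play_rows", "body": {
  "grip": [0, 0, 0, 0, 0, 0, 0, 0, 0, 0],
  "xyz": [
    [0, 0, 0],
    [0, 0, 0],
    [0, 0.05, 0],
    [0, 0.1, 0],
    [0, 0.2, 0],
    [0, 0.25, 0],
    [0, 0.3, 0],
    [0, 0.3, 0],
    [0, 0.3, 0],
    [0, 0.3, 0]
  ],
  "roll": [0, 0, 0, 0, 0, 0, 0, 0, 0, 0]
}}

```text
t: 37.6
eef_pos: [500.6, 6.7, 69.2]
eef_rot: [0.0, 0.693, 0.721, 0.0]
contact_force: [-3.5, -0.7, 8.5]
opening: 12.9
gripper_force: 59.8
```

Request:
{"method": "play_rows", "body": {
  "grip": [0, 0, 0, 0, 0, 0, 0, 0, 0, 0],
  "xyz": [
    [0, 0.3, 0],
    [0, 0.3, 0],
    [0, 0.3, 0],
    [0, 0.3, 0],
    [0, 0.3, 0],
    [0, 0.3, 0],
    [0, 0.25, 0],
    [0, 0.2, 0],
    [0, 0.1, 0],
    [0, 0.05, 0]
  ],
  "roll": [0, 0, 0, 0, 0, 0, 0, 0, 0, 0]
}}

```text
t: 38.6
eef_pos: [572.6, 9.3, 69.2]
eef_rot: [0.0, 0.693, 0.721, 0.0]
contact_force: [-2.2, -1.5, 7.9]
opening: 12.7
gripper_force: 59.7
```

Request:
{"method": "play_rows", "body": {
  "grip": [0, 0, 0, 0, 0, 0, 0, 0, 0, 0],
  "xyz": [
    [0, 0.04, 0],
    [0, 0.04, 0],
    [0, 0.04, 0],
    [0, 0.04, 0],
    [0, 0.03, 0],
    [0, 0.03, 0],
    [0, 0, 0],
    [0, 0, 0],
    [0, 0, 0],
    [0, 0, 0]
  ],
  "roll": [0, 0, 0, 0, 0, 0, 0, 0, 0, 0]
}}

```text
t: 39.6
eef_pos: [576.5, 9.5, 69.2]
eef_rot: [-0.002, 0.693, 0.721, -0.001]
contact_force: [-18.7, -1.4, 24.3]
opening: 12.5
gripper_force: 61.9
```

Request:
{"method": "play_rows", "body": {
  "grip": [15, 30, 35, 35, 35, 35, 35, 35, 35, 35],
  "xyz": [
    [0, 0, 0],
    [0, 0, 0],
    [0, 0, 0],
    [0, 0, -0.2],
    [0, 0, -0.4],
    [0, 0, -0.7],
    [0, 0, -0.9],
    [0, 0, -0.9],
    [0, 0, -0.9],
    [0, 0, -0.9]
  ],
  "roll": [0, 0, 0, 0, 0, -0.115, -0.12, -0.12, -0.12, -0.12]
}}

```text
t: 40.6
eef_pos: [578.8, 9.6, 218.1]
eef_rot: [0.001, 0.449, 0.893, 0.0]
contact_force: [-0.4, 0.1, 0.2]
opening: 35.1
gripper_force: 0.0
```

Request:
{"method": "play_rows", "body": {
  "grip": [60, 60, 60, 60, 60, 60, 60, 60, 60, 60],
  "xyz": [
    [-0.2, -0.95, 0],
    [-0.2, -0.95, 0],
    [-0.2, -0.95, 0],
    [-0.2, -0.95, 0],
    [-0.2, -0.95, 0],
    [-0.2, -0.95, 0],
    [-0.2, -0.95, 0],
    [-0.2, -0.95, 0],
    [-0.2, -0.95, 0],
    [-0.2, -0.95, 0]
  ],
  "roll": [0, 0, 0, 0, 0, 0, 0, 0, 0, 0]
}}

```text
t: 41.6
eef_pos: [383.9, -208.2, 216.7]
eef_rot: [0.001, 0.452, 0.892, 0.0]
contact_force: [0.1, -0.8, 0.5]
opening: 60.0
gripper_force: 0.0
```

Request:
{"method": "play_rows", "body": {
  "grip": [60, 60, 60, 60, 60, 60, 60, 60, 60, 60],
  "xyz": [
    [-0.2, -0.95, 0],
    [-0.2, -0.85, 0],
    [-0.13, -0.3, 0],
    [0, 0, 0],
    [0, 0, 0],
    [0, 0, 0],
    [0, 0, 0],
    [0, 0, 0],
    [0, 0, 0],
    [0, 0, 0]
  ],
  "roll": [0, 0, 0, 0, 0, 0, 0, 0, 0, 0]
}}

```text
t: 42.6
eef_pos: [343.5, -257.3, 215.8]
eef_rot: [-0.0, 0.451, 0.892, -0.0]
contact_force: [-0.3, 0.9, -0.8]
opening: 60.2
gripper_force: 0.0
```

Run:
```python
from tubes import *
c=capture("top");W=world(c);z=W[...,2];X=W[...,0];Y=W[...,1]
W30=world(c,30);W48=world(c,48);W60=world(c,60)
img=c["image"];hsv=cv2.cvtColor(img,cv2.COLOR_RGB2HSV);H,S,V=[hsv[...,i].astype(int) for i in range(3)]
g=(H>40)&(H<85)&(S>60)
cradle(c)
# wheel axis: hub mean; disc outline on plane z=48
big=cv2.resize(img,None,fx=8,fy=8,interpolation=cv2.INTER_CUBIC)
hb=cv2.cvtColor(big,cv2.COLOR_RGB2HSV)
def px2w(u8,v8,zz):
    u=(u8+.5)/8-.5;v=(v8+.5)/8-.5;K=c["mtx"]
    from scipy.spatial.transform import Rotation as Ro
    d=Ro.from_quat(np.roll(c["rotation"],-1)).as_matrix()@np.array([(u-K[0,2])/K[0,0],(v-K[1,2])/K[1,1],1])
    return c["position"]+d*(zz-c["position"][2])/d[2]
x0,x1,y0,y1=375*8,450*8,190*8,262*8
sub=hb[y0:y1,x0:x1];grey=((sub[...,1]<50)).astype(np.uint8)
n,l,st,ce=cv2.connectedComponentsWithStats(grey)
for i in range(1,n):
    if st[i,4]>300:
        cnt=max(cv2.findContours((l==i).astype(np.uint8),0,2)[0],key=cv2.contourArea)
        print(i,st[i],"c30",px2w(ce[i][0]+x0,ce[i][1]+y0,30).round(1),"c48",px2w(ce[i][0]+x0,ce[i][1]+y0,48).round(1))
P=W[(abs(X-550)<90)&(abs(Y+307)<90)&(z>42)&(z<54)]
ax=np.array([550.3,-307.6]);d=P[:,:2]-ax;rr=np.hypot(*d.T);a=np.arctan2(d[:,1],d[:,0])
k=(rr>52)&(rr<80);print("prong angle mean",np.degrees(a[k].mean()),"n",k.sum(),np.degrees(np.percentile(a[k],[2,98])))
k=(rr<46);print("disc mean",P[k][:,:2].mean(0))
info((z>57)&(z<70)&(abs(X-550)<30)&(abs(Y+307)<30),W,"hub",10)
go(336.8,-261.5,130,36.4)
```

```text
rib px [317.  150.5] A 12 mean [752.7 -45.6] rect [752.2 -45.7   5.9   8.6  89.4]
rib px [251.4 152.8] A 13 mean [747.1 133.7] rect [747.1 134.4  10.5   8.7  25.7]
rib px [295.  151.5] A 12 mean [749.9  14.6] rect [749.8  14.6   5.5   9.9  89.8]
rib px [297.1 197. ] A 25 mean [624.7   9.4] rect [625.    9.6   5.4  21.6  89.8]
rib px [319.1 196. ] A 25 mean [627.1 -50.1] rect [627.3 -49.9   5.9  22.   88.9]
rib px [341.3 195.7] A 27 mean [ 627.9 -110.3] rect [ 628.2 -110.6   19.8    8.2    3. ]
rib px [275.  198.3] A 24 mean [621.2  69.1] rect [620.8  70.2  20.1   8.1   1.5]
rib px [252.6 199.5] A 30 mean [618.1 129.5] rect [618.3 129.7  19.7   8.7   1.4]
plate px [297.8 214. ] A 117 mean [576.    7.7] rect [5.76e+02 7.20e+00 1.12e+01 6.36e+01 2.00e-01]
1 [    0     0   600   576 91794] c30 [ 540.7 -286.7   30. ] c48 [ 539.4 -282.4   48. ]
2 [  114   137   359   324 69596] c30 [ 546.7 -306.3   30. ] c48 [ 545.3 -301.8   48. ]
3 [300 445  33  34 860] c30 [ 488.5 -305.5   30. ] c48 [ 488. -301.   48.]
prong angle mean 127.15176708383778 n 89 [110.01466153 145.58010578]
disc mean [ 549.09103229 -306.02409642]
hub px [416.9 223.5] A 77 mean [ 550.1 -307.1] rect [ 550.1 -308.    25.2   26.5   31.6]
t 42.6 pos [ 343.4 -257.4  215.8] yaw 36.33 tilt z [-0.  0. -1.] j7 1.33 open 60.0 F [-0.1  0.2 -0.3]
roll -0.0012 shift [ 0.021 -0.26   2.86 ]
```

Request:
{"method": "play_rows", "body": {
  "grip": [60, 60, 60, 60, 60, 60, 60, 60, 60, 60],
  "xyz": [
    [0.02, -0.26, 0.4],
    [0, 0, 0.6],
    [0, 0, 0.6],
    [0, 0, 0.6],
    [0, 0, 0.6],
    [0, 0, 0.6],
    [0, 0, 0.5],
    [0, 0, 0.4],
    [0, 0, 0.25],
    [0, 0, 0.1]
  ],
  "roll": [0, 0, 0, 0, 0, 0, 0, 0, 0, 0]
}}

```text
t: 43.65
eef_pos: [336.6, -261.6, 75.8]
eef_rot: [-0.0, 0.452, 0.892, -0.0]
contact_force: [0.4, -0.5, 0.6]
opening: 59.9
gripper_force: 0.0
```

Request:
{"method": "play_rows", "body": {
  "grip": [60, 50, 40, 30, 20, 20, 20, 20, 20, 20],
  "xyz": [
    [0, 0, 0],
    [0, 0, 0],
    [0, 0, 0],
    [0, 0, 0],
    [0, 0, 0],
    [0, 0, 0],
    [0, 0, 0],
    [0, 0, 0],
    [0, 0, 0],
    [0, 0, 0]
  ],
  "roll": [0, 0, 0, 0, 0, 0, 0, 0, 0, 0]
}}

```text
t: 44.65
eef_pos: [336.5, -262.0, 76.7]
eef_rot: [0.0, 0.452, 0.892, -0.0]
contact_force: [-4.6, -2.1, 11.5]
opening: 26.4
gripper_force: 58.1
```

```bash
python3 go.py 513.1 -257.9 170 36.8
python3 - <<'E'
from tubes import *
c=capture("scene");W=world(c);z=W[...,2];X=W[...,0];Y=W[...,1]
info((abs(X-337)<60)&(abs(Y+261)<60)&(z>30)&(z<50),W,"block",20)
save(c,"pin",(200,120,290,200),6)
E
```

```text
t 44.6 pos [ 336.5 -262.    76.7] yaw 36.29 tilt z [ 0.    -0.001 -1.   ] j7 1.52 open 26.4 F [-4.6 -2.1 11.5]
roll -0.0089 shift [-3.418  4.794 -3.107]
block px [234.  169.5] A 244 mean [ 350.2 -257. ] rect [ 336.6 -263.6   74.4   73.1   73.4]
```

View pics/pin.png

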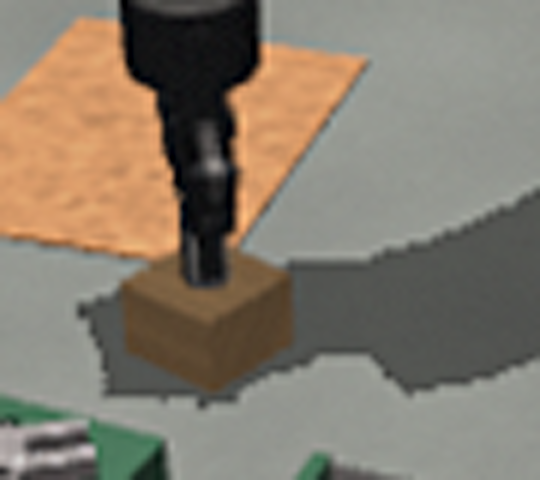

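Request:
{"method": "play_rows", "body": {
  "grip": [20, 20, 20, 20, 20, 20, 20, 20, 20, 20],
  "xyz": [
    [0, 0, -0.1],
    [0, 0, -0.2],
    [0, 0, -0.4],
    [0, 0, -0.5],
    [0, 0, -0.5],
    [0, 0, -0.5],
    [0, 0, -0.5],
    [0, 0, -0.4],
    [0, 0, 0],
    [-0.2, 0.3, 0]
  ],
  "roll": [0, 0, 0, 0, 0, 0, 0, 0, 0, 0]
}}

```text
t: 45.7
eef_pos: [347.3, -260.9, 169.4]
eef_rot: [0.0, 0.452, 0.892, 0.0]
contact_force: [0.3, 0.3, -2.2]
opening: 26.5
gripper_force: 59.4
```

Request:
{"method": "play_rows", "body": {
  "grip": [20, 20, 20, 20, 20, 20, 20, 20, 20, 20],
  "xyz": [
    [-0.35, 0.5, 0],
    [-0.35, 0.5, 0],
    [-0.4, 0.55, 0],
    [-0.4, 0.55, 0],
    [-0.4, 0.55, 0],
    [-0.4, 0.55, 0],
    [-0.4, 0.55, 0],
    [-0.35, 0.5, 0],
    [-0.17, 0.24, 0],
    [0, 0, 0]
  ],
  "roll": [0, 0, 0, 0, 0, 0, 0, 0, 0, 0]
}}

```text
t: 46.7
eef_pos: [514.1, -258.6, 168.4]
eef_rot: [-0.0, 0.451, 0.893, -0.0]
contact_force: [-0.4, 0.0, -2.0]
opening: 26.4
gripper_force: 59.4
```

Request:
{"method": "play_rows", "body": {
  "grip": [20, 20, 20, 20, 20, 20, 20, 20, 20, 20],
  "xyz": [
    [0, 0, 0.3],
    [0, 0, 0.4],
    [0, 0, 0.4],
    [0, 0, 0.2],
    [0, 0, 0],
    [0, 0, 0],
    [0, 0, 0],
    [0, 0, 0],
    [0, 0, 0],
    [0, 0, 0]
  ],
  "roll": [0, 0, 0, 0, 0, 0, 0, 0, 0, 0]
}}

```text
t: 47.7
eef_pos: [513.4, -259.1, 130.5]
eef_rot: [0.0, 0.451, 0.892, 0.0]
contact_force: [-0.2, 0.8, -1.4]
opening: 26.8
gripper_force: 59.4
```

```bash
python3 go.py 513.1 -257.9 129 36.8
python3 - <<'E'
from tubes import *
c=capture("scene")
save(c,"fork",(150,145,240,225),8)
W=world(c);z=W[...,2];X=W[...,0];Y=W[...,1]
P=W[(abs(X-550)<90)&(abs(Y+307)<90)&(z>42)&(z<52)]
d=P[:,:2]-np.array([550.2,-307.5]);rr=np.hypot(*d.T);a=np.degrees(np.arctan2(d[:,1],d[:,0]));k=(rr>52)&(rr<80)&(a>80)
print("prongs",np.percentile(a[k],[0,5,50,95,100]),P[k].mean(0))
p=r.observe()["eef_pos"]
for lo,hi in((-70,-48),(-45,-25)):
    m=(abs(X-p[0])<25)&(abs(Y-p[1])<25)&(z>p[2]+lo)&(z<p[2]+hi);print("pin",W[m].mean(0),m.sum())
E
```

```text
t 47.7 pos [ 513.4 -259.1  130.5] yaw 36.33 tilt z [ 0. -0. -1.] j7 1.28 open 26.8 F [-0.2  0.8 -1.4]
roll -0.0082 shift [0.038 0.015 0.049]
prongs [110.28676742 111.93733995 128.23281293 147.86390685 153.68537588] [ 510.79155901 -257.49565594   47.26509079]
pin [ 517.10863035 -257.83380009   73.2497187 ] 17
pin [ 518.34851157 -256.72571768   93.30782894] 15
```

View pics/fork.png

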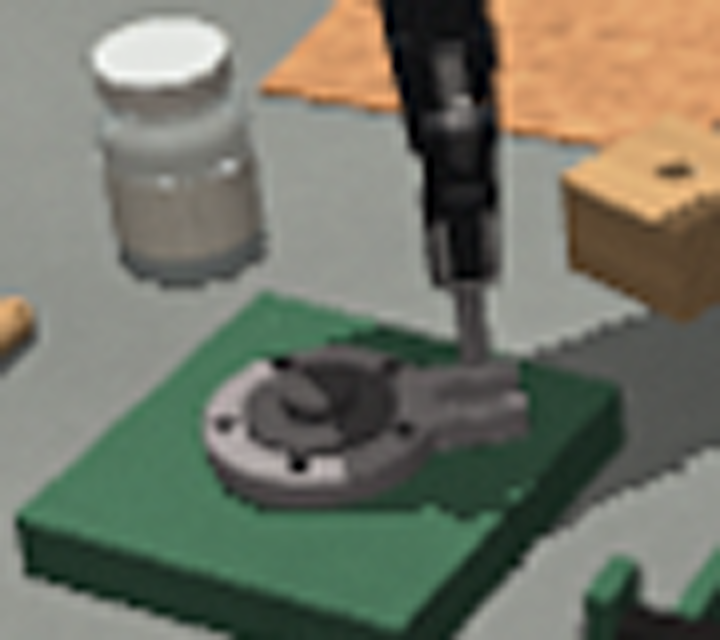

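Request:
{"method": "play_rows", "body": {
  "grip": [20, 20, 20, 20, 20, 20, 20, 20, 20, 20],
  "xyz": [
    [0.04, 0.02, 0.1],
    [0, 0, 0.1],
    [0, 0, 0.1],
    [0, 0, 0.1],
    [0, 0, 0.1],
    [0, 0, 0.07],
    [0, 0, 0],
    [0, 0, 0],
    [0, 0, 0],
    [0, 0, 0]
  ],
  "roll": [0, 0, 0, 0, 0, 0, 0, 0, 0, 0]
}}

```text
t: 48.75
eef_pos: [513.0, -257.9, 113.3]
eef_rot: [-0.0, 0.452, 0.892, -0.0]
contact_force: [-2.8, -2.3, -1.2]
opening: 26.8
gripper_force: 59.4
```

Request:
{"method": "play_rows", "body": {
  "grip": [20, 20, 20, 20, 20, 20, 20, 20, 20, 20],
  "xyz": [
    [0, 0, 0.08],
    [0, 0, 0.08],
    [0, 0, 0.06],
    [0, 0, 0.06],
    [0, 0, 0.04],
    [0, 0, 0],
    [0, 0, 0],
    [0, 0, 0],
    [0, 0, 0],
    [0, 0, 0]
  ],
  "roll": [0, 0, 0, 0, 0, 0, 0, 0, 0, 0]
}}

```text
t: 49.75
eef_pos: [512.8, -257.9, 103.3]
eef_rot: [-0.0, 0.452, 0.892, -0.0]
contact_force: [-3.1, -3.4, -2.8]
opening: 26.9
gripper_force: 59.4
```

```bash
python3 go.py 488.4 -305.6 104 36.8
```

```text
t 49.8 pos [ 512.8 -257.9  103.3] yaw 36.32 tilt z [-0.001 -0.    -1.   ] j7 1.29 open 26.9 F [-3.1 -3.4 -2.8]
roll -0.0085 shift [-0.785 -1.603 -0.023]
```

Request:
{"method": "play_rows", "body": {
  "grip": [20, 20, 20, 20, 20, 20, 20, 20, 20, 20],
  "xyz": [
    [-0.002, -0.0925, 0],
    [-0.002, -0.0925, 0],
    [-0.002, -0.0925, 0],
    [-0.002, -0.0925, 0],
    [-0.002, -0.0925, 0],
    [-0.002, -0.0925, 0],
    [-0.002, -0.0925, 0],
    [-0.002, -0.0925, 0],
    [-0.002, -0.0925, 0],
    [-0.002, -0.0925, 0]
  ],
  "roll": [-0.0447, -0.0447, -0.0447, -0.0447, -0.0447, -0.0447, -0.0447, -0.0447, -0.0447, -0.0447]
}}

```text
t: 50.75
eef_pos: [495.7, -277.2, 103.4]
eef_rot: [-0.0, 0.241, 0.971, 0.001]
contact_force: [0.2, 5.8, -1.3]
opening: 26.7
gripper_force: 59.5
```

Request:
{"method": "play_rows", "body": {
  "grip": [20, 20, 20, 20, 20, 20, 20, 20, 20, 20],
  "xyz": [
    [-0.002, -0.0925, 0],
    [-0.002, -0.0925, 0],
    [-0.002, -0.0925, 0],
    [-0.002, -0.0925, 0],
    [-0.002, -0.0925, 0],
    [-0.002, -0.0925, 0],
    [-0.002, -0.0925, 0],
    [-0.002, -0.0925, 0],
    [-0.002, -0.0925, 0],
    [-0.002, -0.0925, 0]
  ],
  "roll": [-0.0447, -0.0447, -0.0447, -0.0447, -0.0447, -0.0447, -0.0447, -0.0447, -0.0447, -0.0447]
}}

```text
t: 51.75
eef_pos: [487.9, -303.5, 103.2]
eef_rot: [-0.0, 0.02, 1.0, 0.001]
contact_force: [-1.6, 7.5, -0.2]
opening: 26.6
gripper_force: 59.6
```

Request:
{"method": "play_rows", "body": {
  "grip": [20, 20, 20, 20, 20, 20, 20, 20, 20, 20],
  "xyz": [
    [0, 0, 0],
    [0, 0, 0],
    [0, 0, 0],
    [0, 0, 0],
    [0, 0, 0],
    [0, 0, 0],
    [0, 0, 0],
    [0, 0, 0],
    [0, 0, 0],
    [0, 0, 0]
  ],
  "roll": [0, 0, 0, 0, 0, 0, 0, 0, 0, 0]
}}

```text
t: 52.75
eef_pos: [488.0, -303.4, 103.2]
eef_rot: [-0.0, 0.021, 1.0, 0.001]
contact_force: [-1.7, 6.5, -0.1]
opening: 26.7
gripper_force: 59.5
```

```bash
python3 go.py 488.4 -305.6 104 88.24;  python3 - <<'E'
from tubes import *
c=capture("scene")
save(c,"lock",(150,145,240,225),8)
W=world(c);z=W[...,2];X=W[...,0];Y=W[...,1]
p=r.observe()["eef_pos"]
m=(abs(X-p[0])<25)&(abs(Y-p[1])<25)&(z>49)&(z<53);print("pin",W[m].mean(0),m.sum())
E
```

```text
t 52.8 pos [ 488.  -303.4  103.2] yaw 87.6 tilt z [-0.001  0.002 -1.   ] j7 2.05 open 26.7 F [-1.7  6.5 -0.1]
roll -0.0112 shift [-0.017 -0.072 -0.025]
pin [ 495.65477107 -300.65473318   50.39875661] 32
```

View pics/lock.png

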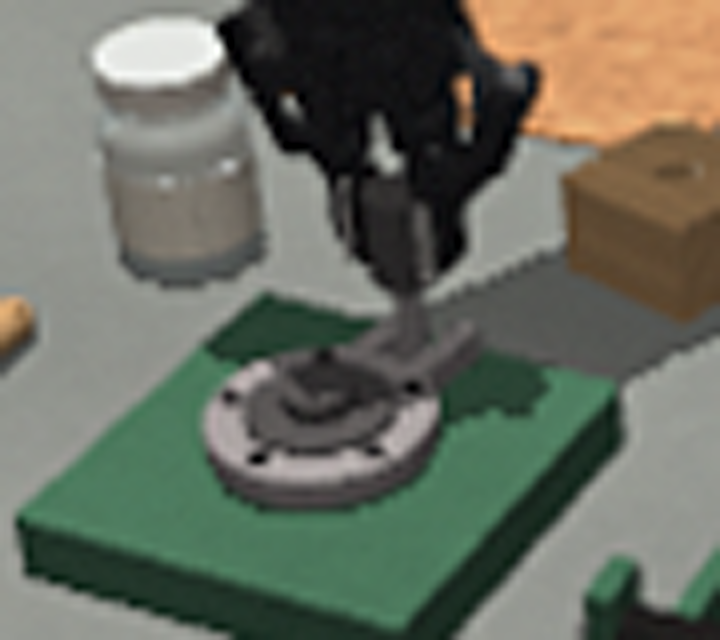

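Request:
{"method": "play_rows", "body": {
  "grip": [20, 20, 20, 20, 20, 20, 20, 20, 20, 20],
  "xyz": [
    [-0.015, -0.04, 0],
    [0, -0.04, 0],
    [0, 0, 0.05],
    [0, 0, 0.05],
    [0, 0, 0.05],
    [0, 0, 0.05],
    [0, 0, 0.05],
    [0, 0, 0],
    [0, 0, 0],
    [0, 0, 0]
  ],
  "roll": [0, 0, 0, 0, 0, 0, 0, 0, 0, 0]
}}

```text
t: 53.8
eef_pos: [488.4, -306.9, 96.0]
eef_rot: [-0.0, 0.021, 1.0, 0.0]
contact_force: [0.2, 5.4, 1.2]
opening: 26.7
gripper_force: 59.8
```

Request:
{"method": "play_rows", "body": {
  "grip": [20, 20, 20, 20, 20, 20, 20, 20, 20, 20],
  "xyz": [
    [0, 0, 0.05],
    [0, 0, 0.05],
    [0, 0, 0.06],
    [0, 0, 0.06],
    [0, 0, 0.06],
    [0, 0, 0.06],
    [0, 0, 0.06],
    [0, 0, 0],
    [0, 0, 0],
    [0, 0, 0]
  ],
  "roll": [0, 0, 0, 0, 0, 0, 0, 0, 0, 0]
}}

```text
t: 54.8
eef_pos: [488.0, -307.2, 83.9]
eef_rot: [-0.0, 0.021, 1.0, 0.0]
contact_force: [-1.7, 5.3, -3.4]
opening: 26.5
gripper_force: 59.7
```

Request:
{"method": "play_rows", "body": {
  "grip": [20, 20, 20, 20, 20, 20, 20, 20, 20, 20],
  "xyz": [
    [0, 0, 0.05],
    [0, 0, 0.05],
    [0, 0, 0.05],
    [0, 0, 0.05],
    [0, 0, 0.04],
    [0, 0, 0.02],
    [0, 0, 0.02],
    [0, 0, 0],
    [0, 0, 0],
    [0, 0, 0]
  ],
  "roll": [0, 0, 0, 0, 0, 0, 0, 0, 0, 0]
}}

```text
t: 55.8
eef_pos: [488.2, -307.7, 76.6]
eef_rot: [0.0, 0.022, 1.0, -0.0]
contact_force: [-6.7, 6.4, 18.1]
opening: 26.6
gripper_force: 61.9
```

Request:
{"method": "play_rows", "body": {
  "grip": [28, 32, 38, 45, 50, 50, 50, 50, 50, 50],
  "xyz": [
    [0, 0, 0],
    [0, 0, 0],
    [0, 0, 0],
    [0, 0, 0],
    [0, 0, -0.1],
    [0, 0, -0.2],
    [0, 0, -0.5],
    [0, 0, -0.8],
    [0, 0, -0.9],
    [0, 0, -0.9]
  ],
  "roll": [0, 0, 0, 0, 0, 0, 0, 0, 0, 0]
}}

```text
t: 56.8
eef_pos: [488.1, -307.6, 179.9]
eef_rot: [0.0, 0.021, 1.0, -0.0]
contact_force: [0.1, 0.1, -0.0]
opening: 50.1
gripper_force: 0.0
```

Request:
{"method": "play_rows", "body": {
  "grip": [50, 50, 50, 50, 50, 50, 50, 50, 50, 50],
  "xyz": [
    [0, 0.3, -0.8],
    [0, 0.8, -0.3],
    [0, 1, 0],
    [0, 1, 0],
    [0, 1, 0],
    [0, 1, 0],
    [0, 1, 0],
    [0, 1, 0],
    [0, 1, 0],
    [0, 1, 0]
  ],
  "roll": [0, 0, 0, 0, 0, 0, 0, 0, 0, 0]
}}

```text
t: 57.8
eef_pos: [499.8, -33.7, 212.0]
eef_rot: [0.001, 0.022, 1.0, -0.0]
contact_force: [1.5, 0.2, 0.1]
opening: 50.0
gripper_force: 0.0
```

Run:
```python
from tubes import *
from scipy.spatial.transform import Rotation as Ro
c=capture("top");W=world(c);z=W[...,2];X=W[...,0];Y=W[...,1];V=c["image"].max(-1)
info((abs(X-488)<30)&(abs(Y+306)<30)&(z>75)&(z<105),W,"pinhead",5)
m=(abs(X-488)<30)&(abs(Y+306)<30)&(z>75)&(z<105);print("top z",np.percentile(z[m],[10,50,90]) if m.any() else None)
info((X>400)&(X<600)&(abs(Y)<60)&(z>55)&(z<72)&(V<90),W,"plate",50)
s=(X>480)&(X<730)&(Y>180)&(Y<400)
info(s&(z>82)&(V<60),W,"knob",5);info(s&(z>50)&(z<75)&(V>90),W,"lever/teeth",10)
c2=capture("scene")
a=c["image"][195:265,370:450];b=c2["image"][140:210,150:230]
cv2.imwrite("pics/pair.png",cv2.resize(np.hstack([a,b]),None,fx=5,fy=5,interpolation=cv2.INTER_CUBIC)[...,::-1])
go(0,0,0,0)
```

```text
pinhead px [418.9 246.1] A 103 mean [ 489.6 -303.1] rect [ 489.9 -303.1   26.1   25.8   89.3]
top z [85.2411858  90.42527374 92.96212196]
knob px [168.3 233.3] A 108 mean [523.9 339.3] rect [524.8 340.8  26.2  26.4   2.1]
lever/teeth px [184.  196.7] A 465 mean [623.7 310.1] rect [618.7 306.9  39.  170.8  76.2]
lever/teeth px [214.1 211. ] A 49 mean [584.7 229.4] rect [585.6 229.9  16.6  17.7  33.9]
lever/teeth px [168.6 213.1] A 50 mean [579.6 349.4] rect [580.  350.   19.5  15.2  63.3]
lever/teeth px [199.4 217. ] A 56 mean [568.9 268. ] rect [569.3 268.3  16.3  20.3  11.2]
t 57.9 pos [500.2 -31.  211.9] yaw 87.82 tilt z [ 0.001  0.001 -1.   ] j7 1.5 open 50.1 F [0.3 0.2 0.1]
roll 1.5327 shift [  1.043 -16.681   7.038]
```

View pics/pair.png

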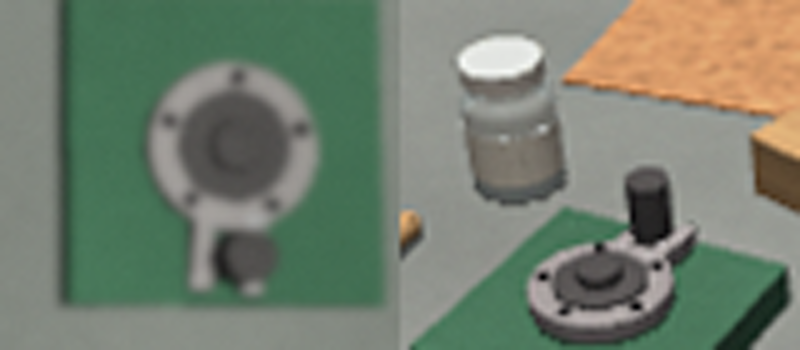

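The pin is seated and upright with its head on the prongs, its top about 90 mm above the bench. On to the selector.

Request:
{"method": "play_rows", "body": {
  "grip": [60, 60, 60, 60, 60, 60, 60, 60, 60, 60],
  "xyz": [
    [0, 0, 0],
    [0, 0, 0],
    [0.2, 0.7, 0],
    [0.2, 1, 0],
    [0.2, 1, 0],
    [0.2, 1, 0],
    [0.2, 1, 0],
    [0.2, 1, 0],
    [0.2, 1, 0],
    [0.2, 1, 0]
  ],
  "roll": [0.115, 0.115, 0, 0, 0, 0, 0, 0, 0, 0]
}}

```text
t: 58.9
eef_pos: [516.2, 201.1, 211.8]
eef_rot: [0.0, 0.136, 0.991, 0.0]
contact_force: [-0.1, -1.0, 1.1]
opening: 60.4
gripper_force: 0.0
```

Request:
{"method": "play_rows", "body": {
  "grip": [60, 60, 60, 60, 60, 60, 60, 60, 60, 60],
  "xyz": [
    [0.2, 1, 0],
    [0.2, 1, 0],
    [0.2, 1, 0],
    [0.2, 0.9, 0],
    [0.1, 0.56, 0.5],
    [0, 0, 0.5],
    [0, 0, 0.5],
    [0, 0, 0.4],
    [0, 0, 0],
    [0, 0, 0]
  ],
  "roll": [0, 0, 0, 0, 0, 0, 0, 0, 0, 0]
}}

```text
t: 59.9
eef_pos: [526.2, 336.0, 153.9]
eef_rot: [0.0, 0.136, 0.991, -0.0]
contact_force: [0.3, -0.8, 0.7]
opening: 59.6
gripper_force: 0.0
```

```bash
python3 go.py 524.2 339.6 92 74.6
```

```text
t 59.9 pos [526.2 336.  153.9] yaw 74.32 tilt z [-0. -0. -1.] j7 0.67 open 59.6 F [ 0.3 -0.8  0.7]
roll -0.0049 shift [0.096 0.097 2.064]
```

Request:
{"method": "play_rows", "body": {
  "grip": [60, 60, 60, 60, 60, 60, 60, 60, 60, 60],
  "xyz": [
    [0.1, 0.1, 0.2],
    [0, 0, 0.3],
    [0, 0, 0.4],
    [0, 0, 0.4],
    [0, 0, 0.4],
    [0, 0, 0.25],
    [0, 0, 0.1],
    [0, 0, 0],
    [0, 0, 0],
    [0, 0, 0]
  ],
  "roll": [0, 0, 0, 0, 0, 0, 0, 0, 0, 0]
}}

```text
t: 60.9
eef_pos: [524.1, 340.5, 92.7]
eef_rot: [0.0, 0.136, 0.991, 0.0]
contact_force: [0.1, 0.2, -0.7]
opening: 59.8
gripper_force: 0.0
```

Request:
{"method": "play_rows", "body": {
  "grip": [50, 40, 35, 30, 20, 20, 20, 20, 20, 20],
  "xyz": [
    [0, 0, 0],
    [0, 0, 0],
    [0, 0, 0],
    [0, 0, 0],
    [0, 0, 0],
    [0, 0, 0],
    [0, 0, 0],
    [0, 0, 0],
    [0, 0, 0],
    [0, 0, 0]
  ],
  "roll": [0, 0, 0, 0, 0, 0, 0, 0, 0, 0]
}}

```text
t: 61.9
eef_pos: [523.8, 340.5, 92.2]
eef_rot: [-0.0, 0.136, 0.991, 0.0]
contact_force: [-2.1, 1.5, 4.3]
opening: 31.4
gripper_force: 59.1
```

Request:
{"method": "play_rows", "body": {
  "grip": [20, 20, 20, 20, 20, 20, 20, 20, 20, 20],
  "xyz": [
    [-0.036, 0, -0.15],
    [-0.036, 0, -0.15],
    [-0.036, 0, -0.15],
    [-0.048, 0, -0.147],
    [-0.048, 0, -0.147],
    [-0.048, 0, -0.147],
    [-0.06, 0, -0.142],
    [-0.06, 0, -0.142],
    [-0.06, 0, -0.142],
    [0, 0, 0]
  ],
  "roll": [0, 0, 0, 0, 0, 0, 0, 0, 0, 0]
}}

```text
t: 62.9
eef_pos: [536.9, 336.9, 132.3]
eef_rot: [0.0, 0.136, 0.991, 0.0]
contact_force: [4.4, -1.1, -6.9]
opening: 31.3
gripper_force: 59.8
```

Run:
```python
from tubes import *
c=capture("scene");W=world(c);z=W[...,2];X=W[...,0];Y=W[...,1];V=c["image"].max(-1)
save(c,"knob",(330,190,450,300),6)
go(0,0,0,0)
```

```text
t 63.0 pos [536.7 336.9 132. ] yaw 74.36 tilt z [ 0.001  0.    -1.   ] j7 0.67 open 30.8 F [ 5.8 -0.5 -7.7]
roll 1.2978 shift [-11.226 -17.892   4.398]
```

View pics/knob.png

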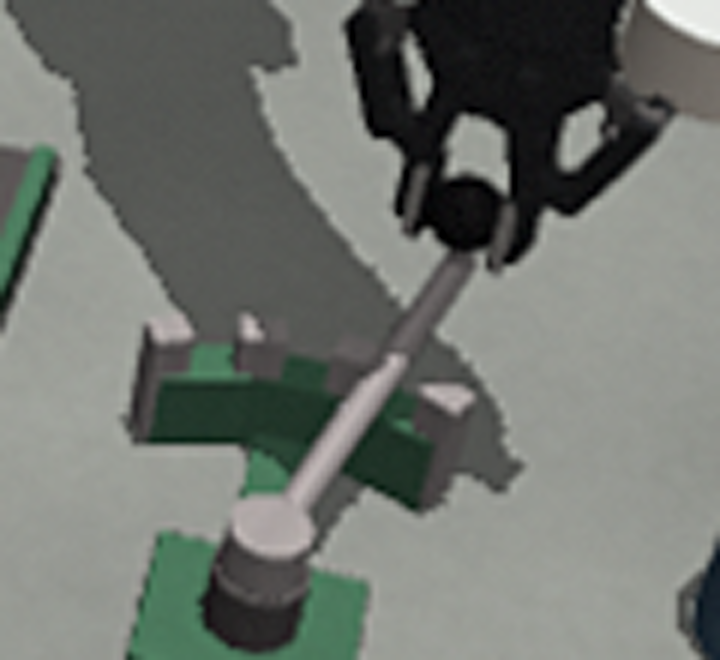

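The lever is lifted clear of the teeth in the gripper (ball near (465,210), teeth arc below it). Next I swing it.

Request:
{"method": "play_rows", "body": {
  "grip": [20, 20, 20, 20, 20, 20, 20, 20, 20, 20],
  "xyz": [
    [-0.003, -0.183, 0],
    [-0.003, -0.183, 0],
    [-0.003, -0.183, 0],
    [-0.003, -0.183, 0],
    [-0.003, -0.183, 0],
    [-0.003, -0.183, 0],
    [-0.003, -0.183, 0],
    [-0.003, -0.183, 0],
    [-0.003, -0.183, 0],
    [-0.003, -0.183, 0]
  ],
  "roll": [-0.035, -0.035, -0.035, -0.035, -0.035, -0.035, -0.035, -0.035, -0.035, -0.035]
}}

```text
t: 63.95
eef_pos: [530.6, 282.7, 131.6]
eef_rot: [-0.0, -0.04, 0.999, 0.0]
contact_force: [3.2, 0.1, -4.7]
opening: 31.4
gripper_force: 60.3
```

Request:
{"method": "play_rows", "body": {
  "grip": [20, 20, 20, 20, 20, 20, 20, 20, 20, 20],
  "xyz": [
    [-0.003, -0.183, 0],
    [-0.003, -0.183, 0],
    [-0.003, -0.183, 0],
    [-0.003, -0.183, 0],
    [-0.003, -0.183, 0],
    [-0.003, -0.183, 0],
    [-0.003, -0.183, 0],
    [-0.003, -0.183, 0],
    [-0.003, -0.183, 0],
    [-0.003, -0.183, 0]
  ],
  "roll": [-0.035, -0.035, -0.035, -0.035, -0.035, -0.035, -0.035, -0.035, -0.035, -0.035]
}}

```text
t: 64.95
eef_pos: [543.7, 229.8, 131.5]
eef_rot: [-0.001, -0.213, 0.977, 0.0]
contact_force: [-1.9, 0.7, -4.4]
opening: 31.1
gripper_force: 60.4
```

Request:
{"method": "play_rows", "body": {
  "grip": [20, 20, 20, 20, 20, 20, 20, 20, 20, 20],
  "xyz": [
    [0, 0, 0],
    [0, 0, 0],
    [0, 0, 0],
    [0, 0, 0],
    [0, 0, 0],
    [0, 0, 0],
    [0, 0, 0],
    [0, 0, 0],
    [0, 0, 0],
    [0, 0, 0]
  ],
  "roll": [0, 0, 0, 0, 0, 0, 0, 0, 0, 0]
}}

```text
t: 65.95
eef_pos: [543.8, 229.9, 131.6]
eef_rot: [-0.001, -0.212, 0.977, -0.0]
contact_force: [-5.4, -0.5, -1.4]
opening: 31.6
gripper_force: 60.6
```

Run:
```python
from h import *
p=r.observe()["eef_pos"];d=p[:2]-np.array([687.5,294.3]);d0=np.array([536.8,336.9])-np.array([687.5,294.3])
print(p,np.hypot(*d),(np.arctan2(d[1],d[0])-np.arctan2(d0[1],d0[0]))%(2*np.pi))
```

```text
[543.8026567  229.87739171 131.56649888] 157.47761406241096 0.6969501015778512
```

Request:
{"method": "play_rows", "body": {
  "grip": [20, 20, 20, 20, 20, 20, 20, 20, 20, 20],
  "xyz": [
    [0.06, 0, 0.142],
    [0.06, 0, 0.142],
    [0.06, 0, 0.142],
    [0.048, 0, 0.147],
    [0.048, 0, 0.147],
    [0.048, 0, 0.147],
    [0.036, 0, 0.15],
    [0.036, 0, 0.15],
    [0.036, 0, 0.13],
    [0, 0, 0]
  ],
  "roll": [0, 0, 0, 0, 0, 0, 0, 0, 0, 0]
}}

```text
t: 66.95
eef_pos: [531.8, 223.6, 92.5]
eef_rot: [-0.001, -0.211, 0.977, -0.001]
contact_force: [-10.4, -6.0, 8.0]
opening: 31.1
gripper_force: 61.2
```

Request:
{"method": "play_rows", "body": {
  "grip": [32, 38, 45, 55, 60, 60, 60, 60, 60, 60],
  "xyz": [
    [0, 0, 0],
    [0, 0, 0],
    [0, 0, 0],
    [0, 0, 0],
    [0, 0, 0],
    [0, 0, -0.2],
    [0, 0, -0.5],
    [0, 0, -0.9],
    [0, 0, -0.9],
    [0, 0, -0.9]
  ],
  "roll": [0, 0, 0, 0, 0, 0, 0, 0, 0, 0]
}}

```text
t: 67.95
eef_pos: [532.7, 224.2, 197.2]
eef_rot: [0.0, -0.212, 0.977, 0.0]
contact_force: [0.3, 0.0, -0.6]
opening: 60.0
gripper_force: 0.0
```

Request:
{"method": "play_rows", "body": {
  "grip": [60, 60, 60, 60, 60, 60, 60, 60, 60, 60],
  "xyz": [
    [0, 0, -0.9],
    [0.3, 0.5, -0.5],
    [0.5, 1, 0],
    [0.5, 1, 0],
    [0.5, 1, 0],
    [0.5, 1, 0],
    [0.5, 1, 0],
    [0.5, 1, 0],
    [0.3, 0.6, 0],
    [0, 0, 0]
  ],
  "roll": [0, 0, 0, 0, 0, 0, 0, 0, 0, 0]
}}

```text
t: 68.95
eef_pos: [343.9, 375.3, 238.2]
eef_rot: [0.0, -0.214, 0.977, 0.001]
contact_force: [0.8, 0.2, 0.0]
opening: 59.8
gripper_force: 0.0
```

Run:
```python
from tubes import *
c=capture("top");W=world(c);z=W[...,2];X=W[...,0];Y=W[...,1];V=c["image"].max(-1)
info((abs(X-532)<40)&(abs(Y-223)<40)&(z>75)&(V<60),W,"knob",5)
info((abs(X-488)<30)&(abs(Y+306)<30)&(z>75)&(z<105),W,"pinhead",5)
info((X>400)&(X<650)&(abs(Y)<60)&(z>55)&(z<72)&(V<90),W,"plate",50)
m=(abs(X-532)<40)&(abs(Y-223)<40)&(z>75)&(V<60);print(np.percentile(z[m],90) if m.any() else None)
cv2.imwrite("pics/end.png",cv2.resize(c["image"][130:320,130:460],None,fx=2.4,fy=2.4)[...,::-1])
go(0,0,0,0)
```

```text
knob px [214.7 230.2] A 107 mean [531.5 220.7] rect [531.7 221.4  26.6  27.    7.4]
pinhead px [418.8 246.2] A 104 mean [ 489.5 -303. ] rect [ 489.9 -303.7   25.9   25.8   89.1]
plate px [297.9 214. ] A 117 mean [575.9   7.6] rect [575.9   7.3  63.5  11.3  89.5]
106.17257827053963
t 69.0 pos [345.4 374.2 238. ] yaw 114.6 tilt z [ 0.001  0.001 -1.   ] j7 0.95 open 59.7 F [ 0.1 -0.9  0.3]
roll -1.1414 shift [12.481 11.507  7.926]
```

View pics/end.png

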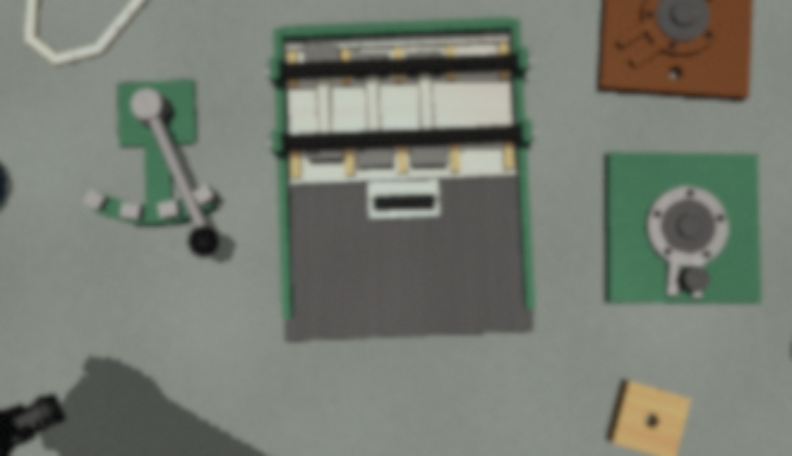

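The final top view shows the cradle home with three tubes in their bays, the pin through the fork in the lock hole, and the lever down in the last notch.

```bash
python3 -c "
from workcell import r
print(r.finish_job())"
```

```text
the job is handed in; nothing more can be done
None
```

I handed the job in at about 69 s; the final camera check showed all three tubes in their bays with the cradle home, the pin fully home holding the sprung wheel, and the selector lever down in the last notch, though my first descent onto the cradle grip pressed with 84 N at the wrist (fingertips, I believe, not the gripper's body), and I did not check the jar, mug and brush at the end.

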